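# Line up the porcelain-powder jars by size

## Robot

A 6-joint arm with a two-finger parallel gripper is mounted at the origin on the work surface. World frame = base frame: x ahead of the robot, y to its left, z up, the work surface at z = 0. Lengths are in m, angles in rad, forces in N, time in s.
With the tool pointing down it reaches from about 0.375 to 0.9 m from the base axis. Payload 3.1 kg.
Tool frame: the origin (TCP) lies at the very end of the fingers, on their centre line; the grasp point (between the pads) lies 19 mm behind it; z points along the fingers, y is the direction in which the jaws open and shut (so a half turn about z gives the same grasp; the last joint's range is limited). The gripper opens to 85 mm and grips with 20 to 120 N. Pads are 22 mm wide; open, the fingers measure 114 mm over their backs; the gripper's body (76 mm by 85 mm) begins 54 mm behind the grasp point. The pads swing forward as they close: fully open they stand 13 mm farther back than shut.
Start: joints at [1.071, 0.527, 1.433, -0, 1.181, -0.178], TCP at [0.198, 0.593, 0.231] pointing down, gripper open.
Joint ranges: [-3.08, 3.08], [-0.75, 2.2], [0.22, 2.44], [-1.43, 4.57], [0, 2.65], [-2.85, 2.85]. Speed limits (rad/s): [2.79, 2.79, 3.14, 3.14, 3.14, 3.14].

## Interface

Orientations are given as a unit quaternion [x, y, z, w].
In Python, from station import * gives the robot as it stands.
- The arm moves only by the tool jog_arm, never from a script. Its argument "motion" is a list of rows, each a list of 5 numbers: the shift along the world's x, y, z in cm, then the turn about the world's z in degrees, then the closure in counts, from 0 (fully open) to 255 (shut). In form: [[tx, ty, tz, yaw, jaw], ...]. A call has 1 to 10 rows; each row shifts and turns the pose as measured when the row begins; what a row does not reach is not made up. A row lasts 1/12 s, in which the tool goes at most 41.7 mm and 7.16 degrees, less where a joint would pass 70% of its speed; a pose out of reach is approached as far as the arm can. A call with a gripper value outside its range is refused whole. The fingers move at their own pace and stop on an object; "squeeze" is the grip in N (left out, the last holds). Time passes only in rows, so rows that do not move let the fingers close. It gives the time, the measured TCP pose, the force and the opening at its end, in the units of the state.
- sense(): the state, without advancing time (a new reading comes with each control period).
- snapshot(name): name is "side" or "top" or "wrist"; returns a dict with "img" (384x512x3 uint8, red, green, blue), "depth" (384x512 float32, m along the optical axis (not along the pixel's ray), 0 where there is no reading), "intrinsics" (3x3 intrinsics, pixels), "dist_coeffs" ([k1, k2, p1, p2, k3] as OpenCV has them; the pictures are not rectified), "eye" and "attitude" of the camera in the world. Camera axes: x right, y down, z forward; pixel columns grow to the right and rows downward; lengths in m; the calibration is good to about 2 mm. A picture is of the moment at which its call begins.
- sign_off(): hands the job in, once; it reports no verdict.
The state is a dict: "t": time; "q": joint angles; "qd": joint speeds; "tau": joint torques, N m; "tcp_pos": TCP position; "tool_rot": TCP orientation; "force": force on the tool from outside, world axes, zero at the start; "ft_torque": the same for the moment, N m; "finger_gap": opening from 0.0 (shut) to 1.0 (fully open).
Only numpy, scipy, OpenCV 4.12 (cv2) and the standard library are available. Lean on these libraries where they do the work, as an engineer would, in place of code of your own. Each camera call takes 0.05 s, during which the arm holds its last target.

## Task

Line the four powder jars up in order of size on the row of round black pads: the smallest on the pad next to the blue bowl, and each following pad the next larger, so that the largest is farthest from the bowl. Stand each jar upright in the middle of its pad, never tip a jar over, and leave the bowl where it stands.

Things in the scene. Friction and masses are not known exactly. Their poses are not given: they have to be found in the camera images.
- jar_a_mid (a point): The smallest of four closed, upright, round porcelain-powder jars, all with a white plastic body and a grey ribbed screw lid (13 mm high, as wide as the body): 32 mm across, 40 mm high. The point is its centre, 20 mm above its underside; z up along its axis. A plain straight-sided cylinder, gripped anywhere round its sides; 25 to 200 g.
- jar_b_mid (a point): The second smallest of four closed, upright, round porcelain-powder jars, all with a white plastic body and a grey ribbed screw lid (13 mm high, as wide as the body): 40 mm across, 48 mm high. The point is its centre, 24 mm above its underside; z up along its axis. A plain straight-sided cylinder, gripped anywhere round its sides; 25 to 200 g.
- jar_c_mid (a point): The second largest of four closed, upright, round porcelain-powder jars, all with a white plastic body and a grey ribbed screw lid (13 mm high, as wide as the body): 48 mm across, 56 mm high. The point is its centre, 28 mm above its underside; z up along its axis. A plain straight-sided cylinder, gripped anywhere round its sides; 25 to 200 g.
- jar_d_mid (a point): The largest of four closed, upright, round porcelain-powder jars, all with a white plastic body and a grey ribbed screw lid (13 mm high, as wide as the body): 56 mm across, 64 mm high. The point is its centre, 32 mm above its underside; z up along its axis. A plain straight-sided cylinder, gripped anywhere round its sides; 25 to 200 g.
- pad1_top (a point): One of four like black round rubber pads, 60 mm across and 3 mm thick, fixed in a straight row 80 mm apart on a flat fixed aluminium tray (310 x 85 x 6 mm). The point is the centre of its top face, 9 mm above the bench; y runs along the row, from pad1 to pad4, x across it. It is pad 1 counting along the row; an end of the row.
- pad2_top (a point): One of four like black round rubber pads, 60 mm across and 3 mm thick, fixed in a straight row 80 mm apart on a flat fixed aluminium tray (310 x 85 x 6 mm). The point is the centre of its top face, 9 mm above the bench; y runs along the row, from pad1 to pad4, x across it. It is pad 2 counting along the row; an inner pad.
- pad3_top (a point): One of four like black round rubber pads, 60 mm across and 3 mm thick, fixed in a straight row 80 mm apart on a flat fixed aluminium tray (310 x 85 x 6 mm). The point is the centre of its top face, 9 mm above the bench; y runs along the row, from pad1 to pad4, x across it. It is pad 3 counting along the row; an inner pad.
- pad4_top (a point): One of four like black round rubber pads, 60 mm across and 3 mm thick, fixed in a straight row 80 mm apart on a flat fixed aluminium tray (310 x 85 x 6 mm). The point is the centre of its top face, 9 mm above the bench; y runs along the row, from pad1 to pad4, x across it. It is pad 4 counting along the row; an end of the row.
- bowl: Loose blue ceramic mixing bowl, round, 90 mm across the rim, 42 mm high, standing on the bench 95 mm past the centre of one of the two end pads, in line with the row (a low square black box stands at the other end). Which end it is at changes from start to start. Origin at the centre of its underside, on the bench.

How it is judged:
By the outcome, as a careful person would: the job done as asked, in the order asked, and still so for the second after the job is handed in, with the robot touching nothing.
It also fails if it takes over 99 s, if anything falls off the work surface, if the arm or the gripper's body presses on something with over 40 N, if the wrist force passes 120 N, or if a joint passes its speed limit or range.

## Working session

There is one attempt and no reset: what is moved stays moved. The work goes in short steps, Python scripts to look and compute and a tool call to move; the robot and the scene stay as the last step left them, time stands still between calls to the robot, and variables do not carry over. Pictures are saved under pics/ and viewed, and the job is handed in when it is done.

Besides the shell and the picture viewer there is one more tool, called after "Call:" as a command line: name --pt "numbers of a row" for each row, then --argument value for the rest. jog_arm: Moves the arm, as the interface text tells. Its arguments: {"type":"object","properties":{"motion":{"type":"array","items":{"type":"array","items":{"type":"number"}}},"squeeze":{"type":"number"}},"required":["motion"]}

```bash
mkdir -p pics; ls; cat > h.py <<'E'
from station import *
import numpy as np, cv2, pickle
E
python3 - <<'E'
from h import *
s=sense();print(s)
for n in ["side","top","wrist"]:
    d=snapshot(n);pickle.dump(d,open(n+'.pkl','wb'))
    cv2.imwrite(f'pics/{n}0.png',d['img'][:,:,::-1])
    print(n,d['intrinsics'],d['dist_coeffs'],d['eye'],d['attitude'])
E
```

```text
pics
{'t': 0.0, 'q': array([ 1.07049824e+00,  5.28495487e-01,  1.43388441e+00, -2.42618268e-05,
        1.18138906e+00, -1.78504398e-01]), 'qd': array([ 6.00762061e-04, -1.50814257e-03,  9.57160109e-05, -1.30191269e-03,
        2.56736254e-04, -6.55786984e-04]), 'tau': array([ 2.18005291e-03, -4.42355239e+01, -1.78026295e+01, -4.77979017e-05,
        8.31502606e-03, -3.99999500e-08]), 'tcp_pos': array([0.19730501, 0.59229562, 0.23032129]), 'tool_rot': array([ 1.60198878e-01,  9.87084158e-01, -1.02981036e-03, -3.51691944e-04]), 'force': array([-0.59054624, -0.07503798,  0.26507294]), 'ft_torque': array([-0.05924442,  0.02231493, -0.01300784]), 'finger_gap': 1.0018356841329181}
side [[363.20939168   0.         262.30552627]
 [  0.         363.20939168 187.52964785]
 [  0.           0.           1.        ]] [-0.02236873  0.          0.          0.          0.        ] [ 0.16911534 -0.52814569  0.50195259] [ 0.83905928 -0.28563253  0.13941029 -0.44154089]
top [[354.72505898   0.         264.27597261]
 [  0.         354.72505898 194.70738089]
 [  0.           0.           1.        ]] [-0.10608768  0.          0.          0.          0.        ] [0.4521536  0.02267252 1.01596261] [-0.70054628  0.71140627 -0.04925034  0.02665389]
wrist [[287.51962983   0.         255.57633966]
 [  0.         287.51962983 185.39858857]
 [  0.           0.           1.        ]] [-0.04609145  0.          0.          0.          0.        ] [0.11756129 0.62118767 0.37244877] [0.80032617 0.57661569 0.09504506 0.13401045]
```

View pics/top0.png

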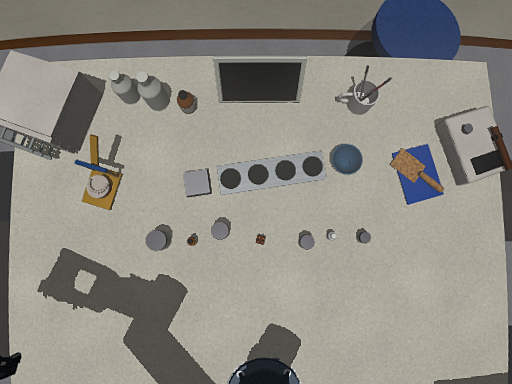

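View pics/side0.png

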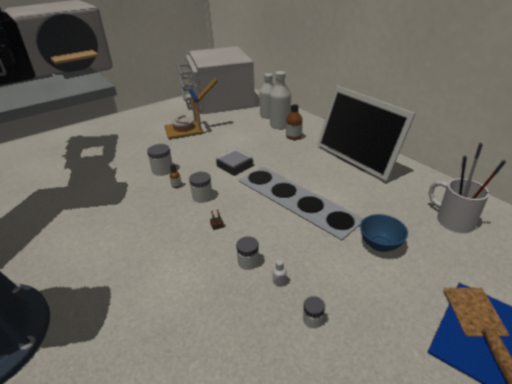

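View pics/wrist0.png

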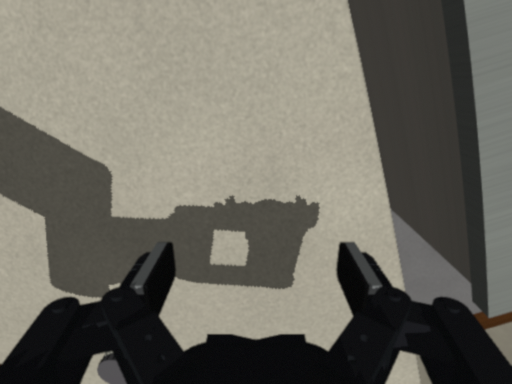

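```bash
python3 - <<'E'
from h import *
t=pickle.load(open('top.pkl','rb'))['img'];s=pickle.load(open('side.pkl','rb'))['img']
a=cv2.resize(t[140:260,130:390],None,fx=3,fy=3,interpolation=cv2.INTER_CUBIC)
cv2.imwrite('pics/topz.png',a[:,:,::-1])
b=cv2.resize(s[130:340,140:420],None,fx=2.8,fy=2.8,interpolation=cv2.INTER_CUBIC)
cv2.imwrite('pics/sidez.png',b[:,:,::-1])
for p in [(157,240),(220,229),(306,241),(363,237),(258,174),(200,210)]: print(t[p[1],p[0]], pickle.load(open('top.pkl','rb'))['depth'][p[1],p[0]])
E
```

```text
[110 110 112] 0.93848723
[118 117 120] 0.952865
[114 113 117] 0.9630847
[104 103 107] 0.97548056
[60 58 54] 1.0186298
[173 170 157] 1.0094469
```

View pics/topz.png

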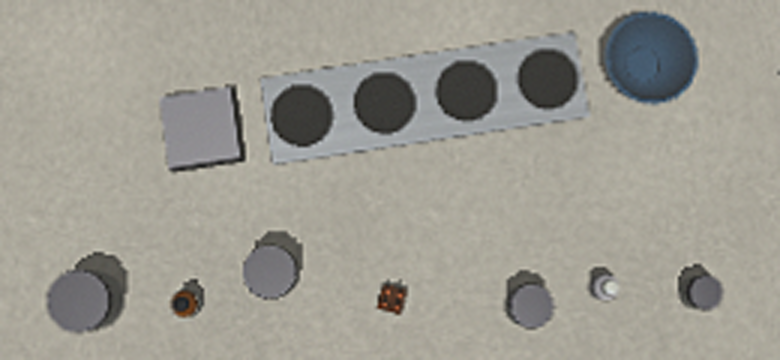

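View pics/sidez.png

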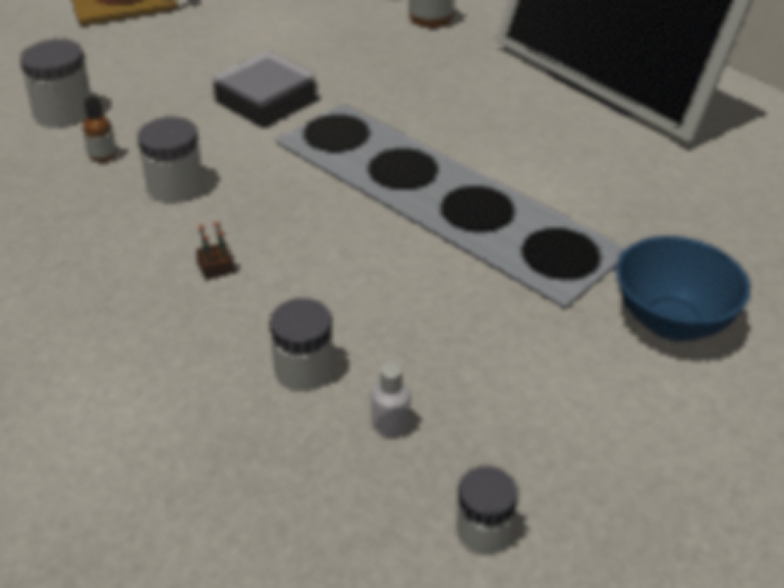

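```bash
cat >> h.py <<'E'
from scipy.spatial.transform import Rotation as R
def ray(d,uv):
    uv=np.array(uv,float).reshape(-1,1,2)
    n=cv2.undistortPoints(uv,np.array(d['intrinsics']),np.array(d['dist_coeffs'])).reshape(-1,2)
    v=np.c_[n,np.ones(len(n))]@R.from_quat(d['attitude']).as_matrix().T
    return np.array(d['eye']),v
def onz(d,uv,z):
    e,v=ray(d,uv); return e+v*((z-e[2])/v[:,2])[:,None]
def tri(d1,p1,d2,p2):
    e1,v1=ray(d1,p1);e2,v2=ray(d2,p2);v1=v1[0];v2=v2[0]
    A=np.c_[v1,-v2];s=np.linalg.lstsq(A,e2-e1,rcond=None)[0]
    a=e1+s[0]*v1;b=e2+s[1]*v2
    return (a+b)/2,np.linalg.norm(a-b)
def blobs(mask,lo,hi):
    c,_=cv2.findContours(mask.astype(np.uint8),cv2.RETR_EXTERNAL,cv2.CHAIN_APPROX_NONE)
    return [k for k in c if lo<cv2.contourArea(k)<hi]
E
python3 - <<'E'
from h import *
T=pickle.load(open('top.pkl','rb'));S=pickle.load(open('side.pkl','rb'))
for nm,D in(('top',T),('side',S)):
    i=D['img'].astype(int);r,g,b=i[...,0],i[...,1],i[...,2];m=i.mean(2)
    for kind,mask in (('lid',(b-r>=0)&(m>40)&(m<140)&(b-r<20)),('dark',(m<72))):
        print(nm,kind)
        cv2.imwrite(f'pics/m_{nm}_{kind}.png',mask.astype(np.uint8)*255)
        for k in blobs(mask,60,1200):
            e=cv2.fitEllipse(k);
            if 130<e[0][0]<400 and 140<e[0][1]<330: print(np.round(e[0],1),np.round(e[1],1),cv2.contourArea(k), m[int(e[0][1]),int(e[0][0])])
E
```

```text
top lid
[306.5 241.6] [13.3 13.7] 141.5 114.66666666666667
[364.6 237.1] [ 9.6 10.5] 77.0 102.0
[155.8 239.8] [19.4 19.5] 294.5 109.33333333333333
[219.4 230.1] [16.4 16.9] 216.0 119.0
top dark
[230.1 178.2] [19.  19.1] 283.5 60.0
[257.6 174. ] [18.5 19.4] 280.0 58.0
[284.9 170. ] [18.5 18.9] 273.5 57.666666666666664
[312.  165.9] [18.1 18.7] 264.5 57.0
[346.4 158.3] [26.1 27.1] 75.0 90.66666666666667
side lid
[313.7 305.4] [16.  18.6] 230.5 75.33333333333333
[246.7 245.2] [15.  19.9] 224.5 76.66666666666667
[199.  177.8] [ 9.1 17.7] 119.5 78.33333333333333
[233.9 158.5] [12.7 25.4] 219.5 111.33333333333333
[157.5 149.9] [ 7.1 18.5] 91.5 79.33333333333333
side dark
[315.4 313.1] [14.3 25.2] 154.5 53.0
[250.9 253.7] [16.2 28.3] 195.5 30.0
[216.9 222.3] [12.2 13.7] 110.5 37.0
[340.  220.3] [17.3 27.5] 372.0 20.666666666666668
[310.2 204.4] [15.4 25.6] 308.0 24.333333333333332
[283.5 190. ] [14.1 23.5] 258.5 29.666666666666668
[203.7 188. ] [17.2 25. ] 150.5 76.66666666666667
[259.8 177.2] [12.5 22.3] 217.0 34.666666666666664
[395.  172.2] [12.7 30.5] 177.5 61.666666666666664
[234.8 164.6] [16.9 33. ] 257.5 108.0
[165.3 168.9] [22.9 40.7] 258.5 73.33333333333333
```

View pics/m_side_lid.png

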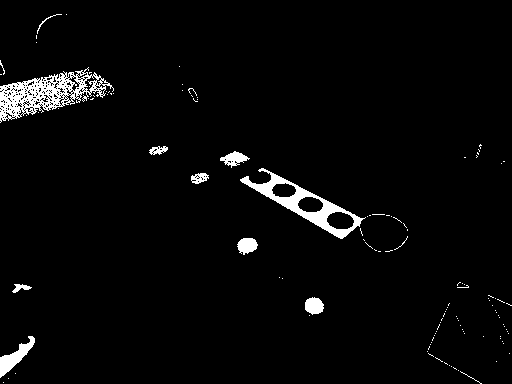

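```bash
python3 - <<'E'
from h import *
T=pickle.load(open('top.pkl','rb'));S=pickle.load(open('side.pkl','rb'))
L=[('a',(364.6,237.1),(313.7,305.4),.040),('b',(306.5,241.6),(246.7,245.2),.048),('c',(219.4,230.1),(199,177.8),.056),('d',(155.8,239.8),(157.9,149.5),.064)]
P=[('p1',(230.1,178.2),(259.8,177.2),.009),('p2',(257.6,174),(283.5,190),.009),('p3',(284.9,170),(310.2,204.4),.009),('p4',(312,165.9),(340,220.3),.009)]
for n,t,s,z in L+P:
    p,e=tri(T,t,S,s);d=T['depth'][round(t[1]),round(t[0])]
    e0,v=ray(T,[t]);print(n,'tri',p.round(4),'gap',round(e,4),'top@z',onz(T,[t],z)[0].round(4),'side@z',onz(S,[s],z)[0].round(4),'depthpt',(e0+v[0]*d).round(4),'r',round(np.hypot(*p[:2]),3))
print(onz(T,[(346.5,158.3)],.042))
E
```

```text
a tri [ 0.4356 -0.2891  0.0363] gap 0.0028 top@z [ 0.4346 -0.287   0.04  ] side@z [ 0.4347 -0.2917  0.04  ] depthpt [ 0.4345 -0.288   0.0369] r 0.523
b tri [ 0.4271 -0.1236  0.0426] gap 0.0025 top@z [ 0.4262 -0.1222  0.048 ] side@z [ 0.4252 -0.129   0.048 ] depthpt [ 0.4262 -0.1218  0.0508] r 0.445
c tri [0.4621 0.1135 0.0521] gap 0.0017 top@z [0.4613 0.1135 0.056 ] side@z [0.4603 0.1076 0.056 ] depthpt [0.4613 0.1134 0.0574] r 0.476
d tri [0.4384 0.2837 0.0605] gap 0.0021 top@z [0.4375 0.2832 0.064 ] side@z [0.4372 0.2766 0.064 ] depthpt [0.4375 0.282  0.0682] r 0.522
p1 tri [0.6113 0.0859 0.0066] gap 0.0036 top@z [0.6094 0.0867 0.009 ] side@z [0.6108 0.0822 0.009 ] depthpt [0.4522 0.0227 1.016 ] r 0.617
p2 tri [0.6224 0.0068 0.0065] gap 0.0031 top@z [0.6206 0.0077 0.009 ] side@z [0.6215 0.0034 0.009 ] depthpt [0.6205 0.0077 0.0095] r 0.622
p3 tri [ 0.6334 -0.0726  0.0061] gap 0.0036 top@z [ 0.6314 -0.0713  0.009 ] side@z [ 0.6324 -0.076   0.009 ] depthpt [ 0.6316 -0.0714  0.0078] r 0.638
p4 tri [ 0.6445 -0.152   0.0064] gap 0.0033 top@z [ 0.6427 -0.1505  0.009 ] side@z [ 0.6436 -0.1547  0.009 ] depthpt [ 0.6428 -0.1506  0.0085] r 0.662
[[ 0.65754713 -0.24434142  0.042     ]]
```

Call:
jog_arm --pt "2.4 -3 0 -7 0" --pt "2.4 -3 0 -7 0" --pt "2.4 -3 0 -7 0" --pt "2.4 -3 0 -7 0" --pt "2.4 -3 0 -7 0" --pt "2.4 -3 0 -7 0" --pt "2.4 -3 0 -7 0" --pt "2.4 -3 0 -7 0" --pt "2.4 -3 0 -7 0" --pt "2.4 -3 0 0 0" --squeeze 30

```text
t: 0.98
tcp_pos: [0.4376, 0.2847, 0.2279]
tool_rot: [0.662, 0.749, 0.0, -0.001]
force: [1.3, 0.3, -0.3]
finger_gap: 0.999
```

```bash
python3 - <<'E'
from h import *
d=snapshot("wrist");pickle.dump(d,open('w1.pkl','wb'))
cv2.imwrite('pics/w1.png',d['img'][:,:,::-1]);print(sense()['tcp_pos'],sense()['t'],d['eye'])
E
```

```text
[0.44337174 0.27956175 0.22805067] 1.0333 [0.42718665 0.36970032 0.37011969]
```

View pics/w1.png

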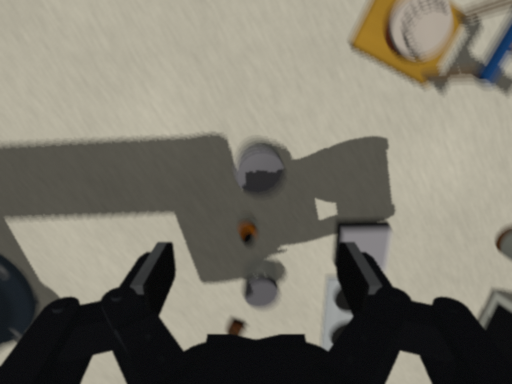

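Call:
jog_arm --pt "0 0 0 1 0" --pt "0 0 0 0 0"

```text
t: 1.2
tcp_pos: [0.4458, 0.2762, 0.2277]
tool_rot: [0.658, 0.753, 0.0, 0.002]
force: [-0.6, 0.8, -0.1]
finger_gap: 1.0
```

```bash
cat >> h.py <<'E'
def yaw():
    q=sense()['tool_rot'];m=R.from_quat(q).as_matrix()
    return np.degrees(np.arctan2(m[1,1],m[0,1])),m[:,2]
E
python3 - <<'E'
from h import *
d=snapshot("wrist");pickle.dump(d,open('w1.pkl','wb'))
cv2.imwrite('pics/w2.png',d['img'][:,:,::-1]);print(sense()['tcp_pos'],sense()['t'],d['eye'],yaw())
E
```

```text
[0.44528292 0.2767589  0.22766368] 1.25 [0.4338456  0.36166526 0.36949852] (np.float64(7.685131544457244), array([ 0.00298425, -0.00193313, -0.99999368]))
```

View pics/w2.png

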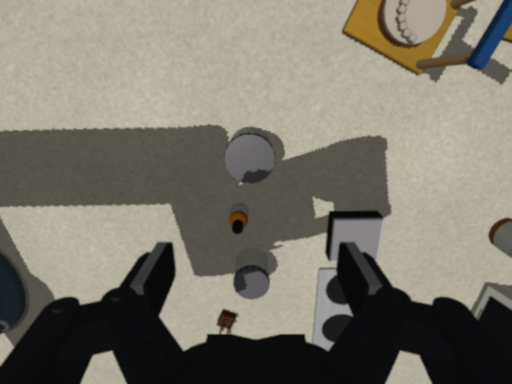

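```bash
python3 - <<'E'
from h import *
d=pickle.load(open('w1.pkl','rb'))
g=cv2.GaussianBlur(cv2.cvtColor(d['img'],cv2.COLOR_RGB2GRAY),(3,3),0)
c=cv2.HoughCircles(g[100:320,180:300],cv2.HOUGH_GRADIENT,1,60,param1=80,param2=12,minRadius=15,maxRadius=30)
print(c+np.array([180,100,0]))
for p,z in [((249.5,157.5),.064),((252,282),.056)]: print(onz(d,[p],z).round(4))
D=d['depth'];e,v=ray(d,[(249,150)]);print(e+v*D[150,249])
a=cv2.resize(d['img'][110:310,200:300],None,fx=3,fy=3);cv2.imwrite('pics/w2z.png',a[:,:,::-1])
E
```

```text
[[[249.5        158.5         24.89999962]
  [249.5        281.5         16.79999924]]]
[[0.4377 0.2878 0.064 ]]
[[0.4621 0.1203 0.056 ]]
[[0.43613806 0.29578449 0.06334665]]
```

View pics/w2z.png

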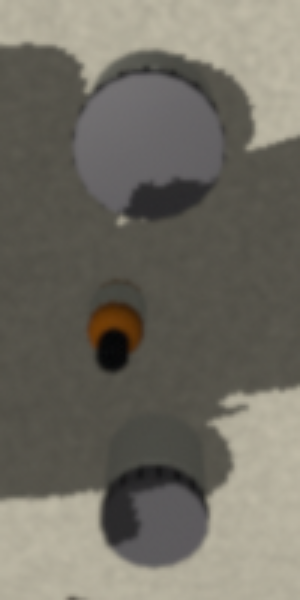

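Call:
jog_arm --pt "-0.8 0.7 -2 0.5 0" --pt "0 0 -3 0 0" --pt "0 0 -3 0 0" --pt "0 0 -3 0 0" --pt "0 0 -2 0 0" --pt "0 0 0 0 0"

```text
t: 1.75
tcp_pos: [0.4323, 0.293, 0.0962]
tool_rot: [0.649, 0.76, 0.005, 0.003]
force: [-0.7, -0.8, 0.3]
finger_gap: 0.998
```

```bash
python3 - <<'E'
from h import *
d=snapshot("side");cv2.imwrite('pics/s1.png',d['img'][:,:,::-1])
d=snapshot("top");cv2.imwrite('pics/t1.png',d['img'][:,:,::-1]);print(sense()['tcp_pos'],yaw())
E
```

```text
[0.43435388 0.2936073  0.09903893] (np.float64(8.984690352916648), array([ 0.01495041,  0.00530994, -0.99987414]))
```

View pics/s1.png

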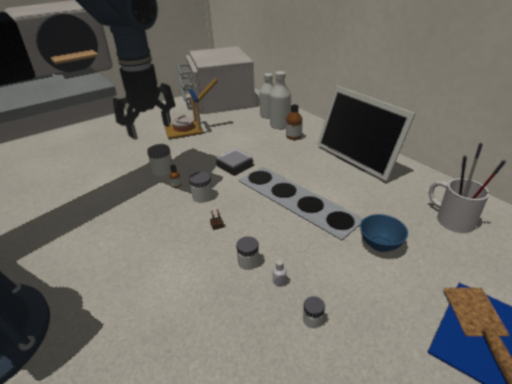

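Call:
jog_arm --pt "0 0 0 0 0" --pt "0 0 0 0 0"

```text
t: 2.02
tcp_pos: [0.4351, 0.2957, 0.1014]
tool_rot: [0.648, 0.761, 0.009, 0.005]
force: [0.2, -1.0, 0.4]
finger_gap: 1.005
```

```bash
cat >> h.py <<'E'
def st():
    a=[sense()]
    s=a[0];print('t',s['t'],'tcp',(s['tcp_pos']*100).round(2),'yaw',yaw()[0].round(1),'z',yaw()[1].round(3),'gap',s['finger_gap'],'F',s['force'].round(1),'qd',np.abs(s['qd']).max().round(3))
E
python3 -c "
from h import *
st();st()"
```

```text
t 2.0167 tcp [43.51 29.57 10.14] yaw 9.1 z [ 0.019  0.007 -1.   ] gap 1.0045473795904905 F [ 0.2 -1.   0.4] qd 0.027
t 2.0167 tcp [43.51 29.57 10.14] yaw 9.1 z [ 0.019  0.007 -1.   ] gap 1.0045473795904905 F [ 0.2 -1.   0.4] qd 0.027
```

Call:
jog_arm --pt "0.2 -0.5 -1 -0.5 0" --pt "0 -0.5 -1 -0.5 0" --pt "0 0 -1 0 0" --pt "0 0 -1 0 0" --pt "0 0 0 0 0"

```text
t: 2.43
tcp_pos: [0.4424, 0.2868, 0.0652]
tool_rot: [0.655, 0.755, 0.016, 0.009]
force: [0.3, -0.4, -0.1]
finger_gap: 0.999
```

```bash
python3 -c "
from h import *
st()"
```

```text
t 2.4333 tcp [44.24 28.68  6.52] yaw 8.1 z [ 0.034  0.012 -0.999] gap 0.9990424128413756 F [ 0.3 -0.4 -0.1] qd 0.027
```

Call:
jog_arm --pt "0 0 3 0 0" --pt "0 0 3 0 0" --pt "0 0 0 0 0"

```text
t: 2.68
tcp_pos: [0.4416, 0.2856, 0.1247]
tool_rot: [0.656, 0.755, 0.013, 0.008]
force: [0.8, 0.0, -0.7]
finger_gap: 1.0
```

```bash
python3 -c "
from h import *
st()"
```

```text
t 2.6833 tcp [44.16 28.56 12.47] yaw 8.0 z [ 0.029  0.01  -1.   ] gap 1.0004751462941404 F [ 0.8  0.  -0.7] qd 0.057
```

Call:
jog_arm --pt "0 0 -4 0 0" --pt "0 0 -4 0 0" --pt "0 0 0 0 0"

```text
t: 2.93
tcp_pos: [0.447, 0.2873, 0.047]
tool_rot: [0.656, 0.754, 0.02, 0.011]
force: [-1.3, -1.4, -0.7]
finger_gap: 0.998
```

```bash
python3 -c "
from h import *
st()"
```

```text
t 2.9333 tcp [44.7  28.73  4.7 ] yaw 8.0 z [ 0.043  0.016 -0.999] gap 0.9982188862024538 F [-1.3 -1.4 -0.7] qd 0.137
```

Call:
jog_arm --pt "-0.5 -0.15 -1.2 0 0" --pt "-0.5 -0.15 -1.2 0 0" --pt "0 0 -0.8 0 0" --pt "0 0 0 0 0" --pt "0 0 0 0 0"

```text
t: 3.35
tcp_pos: [0.4382, 0.2843, 0.016]
tool_rot: [0.656, 0.754, 0.02, 0.011]
force: [-0.3, 0.3, -0.9]
finger_gap: 0.999
```

```bash
python3 -c "
from h import *
st()
d=snapshot('side');cv2.imwrite('pics/s2.png',cv2.resize(d['img'][70:230,80:280],None,fx=3,fy=3)[:,:,::-1])
"
```

```text
t 3.35 tcp [43.82 28.43  1.6 ] yaw 7.9 z [ 0.044  0.016 -0.999] gap 0.9987209539556708 F [-0.3  0.3 -0.9] qd 0.008
```

View pics/s2.png

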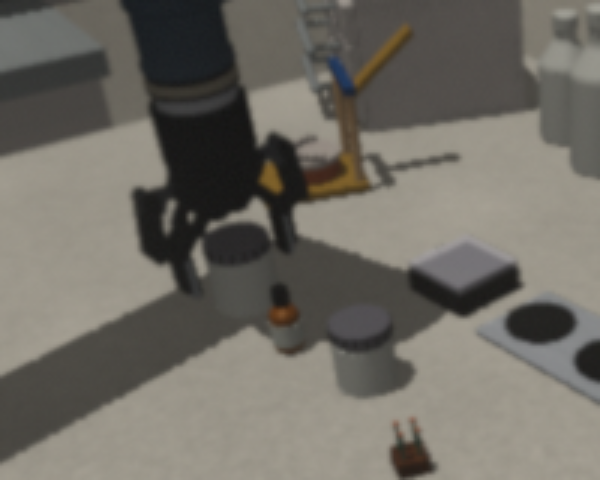

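Call:
jog_arm --pt "0 0 0 0 255" --pt "0 0 0 0 255" --pt "0 0 0 0 255" --pt "0 0 0 0 255" --pt "0 0 0 0 255" --pt "0 0 0 0 255" --squeeze 30

```text
t: 3.9
tcp_pos: [0.4411, 0.2854, 0.0209]
tool_rot: [0.656, 0.754, 0.024, 0.013]
force: [0.7, -0.8, -2.5]
finger_gap: 0.65
```

```bash
python3 -c "
from h import *
st();print(sense()['q'])"
```

```text
t 3.9 tcp [44.11 28.54  2.09] yaw 7.9 z [ 0.051  0.019 -0.999] gap 0.6504362687355139 F [ 0.7 -0.8 -2.5] qd 0.006
[ 3.62018292e-01  7.32091768e-01  1.86753118e+00 -1.86648697e-03
  4.87224984e-01  2.25186461e-01]
```

Call:
jog_arm --pt "0 0 3 0 255" --pt "0 0 4 0 255" --pt "0 0 4 0 255" --pt "2 -2.2 1 0 255" --pt "2.5 -2.9 0 0 255" --pt "2.5 -2.9 0 0 255" --pt "2.5 -2.9 0 0 255" --pt "2.5 -2.9 0 0 255" --pt "2.5 -2.9 0 0 255"

```text
t: 4.65
tcp_pos: [0.5811, 0.1167, 0.1447]
tool_rot: [0.651, 0.759, 0.02, 0.01]
force: [0.7, 0.2, -1.5]
finger_gap: 0.656
```

```bash
python3 -c "
from h import *
st();print(sense()['q'])"
```

```text
t 4.65 tcp [58.11 11.67 14.47] yaw 8.7 z [ 0.041  0.016 -0.999] gap 0.6557128446044476 F [ 0.7  0.2 -1.5] qd 0.679
[ 1.36504003e-03  5.80037980e-01  1.62874852e+00  2.10746615e-02
  8.91566086e-01 -1.64066174e-01]
```

Call:
jog_arm --pt "1.5 -1.8 0 0 255" --pt "0 0 0 0 255"

```text
t: 4.82
tcp_pos: [0.6033, 0.091, 0.145]
tool_rot: [0.653, 0.757, 0.021, 0.014]
force: [-0.3, -0.9, -1.6]
finger_gap: 0.659
```

```bash
python3 -c "
from h import *
st()
d=snapshot('top');st();pickle.dump(d,open('t.pkl','wb'));cv2.imwrite('pics/t2.png',cv2.resize(d['img'][130:260,130:390],None,fx=3,fy=3)[:,:,::-1])
d=snapshot('side');st();pickle.dump(d,open('s.pkl','wb'));cv2.imwrite('pics/s3.png',cv2.resize(d['img'][70:270,180:400],None,fx=3,fy=3)[:,:,::-1])
"
```

```text
t 4.8167 tcp [60.33  9.1  14.5 ] yaw 8.4 z [ 0.049  0.014 -0.999] gap 0.6590758115121192 F [-0.3 -0.9 -1.6] qd 0.028
t 4.8667 tcp [60.15  9.24 14.47] yaw 8.4 z [ 0.047  0.015 -0.999] gap 0.6538856400850347 F [-0.2 -0.3 -1.6] qd 0.062
t 4.9167 tcp [59.93  9.41 14.44] yaw 8.5 z [ 0.044  0.015 -0.999] gap 0.6564490829593018 F [-0.8  0.4 -1.9] qd 0.048
```

View pics/t2.png

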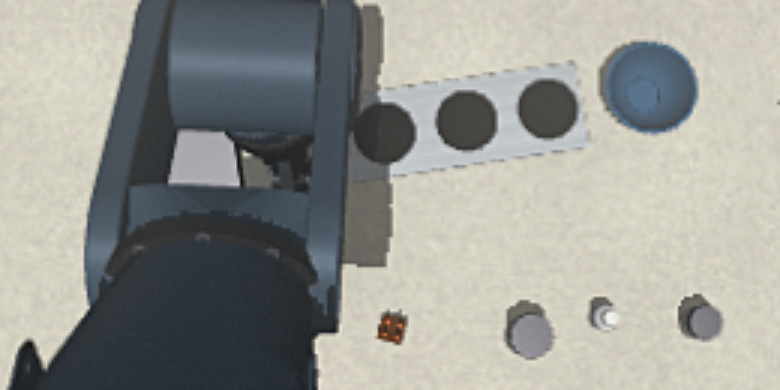

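View pics/s3.png

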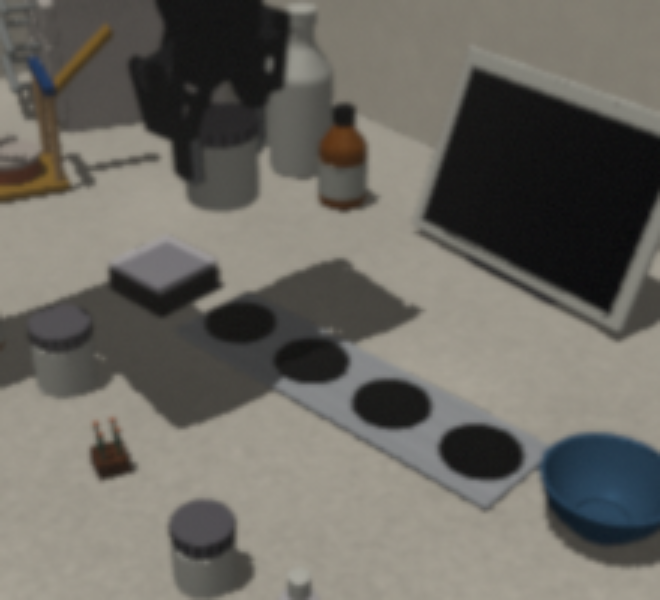

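Call:
jog_arm --pt "0.6 -0.4 -3.5 -0.3 255" --pt "0.3 -0.3 -3.5 0 255" --pt "0 0 -1.5 0 255" --pt "0 0 0 0 255"

```text
t: 5.25
tcp_pos: [0.6044, 0.092, 0.0583]
tool_rot: [0.653, 0.757, 0.021, 0.011]
force: [-0.4, 0.5, -0.3]
finger_gap: 0.658
```

```bash
python3 -c "
from h import *
st()
d=snapshot('side');st();pickle.dump(d,open('s.pkl','wb'));cv2.imwrite('pics/s4.png',cv2.resize(d['img'][70:270,180:400],None,fx=3,fy=3)[:,:,::-1])
"
```

```text
t 5.25 tcp [60.44  9.2   5.83] yaw 8.4 z [ 0.043  0.017 -0.999] gap 0.6579586236425041 F [-0.4  0.5 -0.3] qd 0.025
t 5.3 tcp [60.44  9.22  5.92] yaw 8.4 z [ 0.043  0.018 -0.999] gap 0.6559769707338855 F [-0.  -0.4 -1.6] qd 0.041
```

View pics/s4.png

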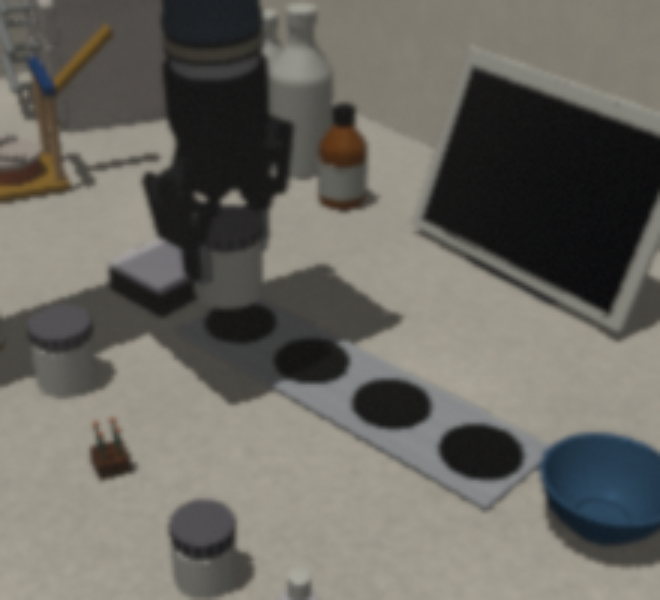

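Call:
jog_arm --pt "0.5 -0.5 -1 0 255" --pt "0.3 -0.3 -1 0 255" --pt "0 0 0 0 255"

```text
t: 5.55
tcp_pos: [0.6127, 0.0866, 0.0404]
tool_rot: [0.652, 0.758, 0.022, 0.012]
force: [-0.3, 0.2, -1.2]
finger_gap: 0.655
```

```bash
python3 -c "
from h import *
st()
d=snapshot('side');st();pickle.dump(d,open('s.pkl','wb'));cv2.imwrite('pics/s5.png',cv2.resize(d['img'][120:220,210:320],None,fx=5,fy=5,interpolation=2)[:,:,::-1])
"
```

```text
t 5.55 tcp [61.27  8.66  4.04] yaw 8.6 z [ 0.046  0.018 -0.999] gap 0.6547517730995129 F [-0.3  0.2 -1.2] qd 0.03
t 5.6 tcp [61.29  8.67  4.12] yaw 8.6 z [ 0.046  0.018 -0.999] gap 0.6560480470972312 F [ 0.1 -0.5 -1.6] qd 0.019
```

View pics/s5.png

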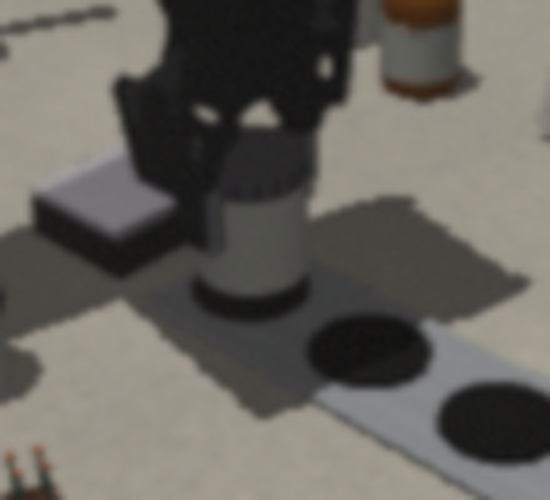

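Call:
jog_arm --pt "-0.3 0 -0.7 0 255" --pt "0 0 -0.5 0 255" --pt "0 0 -0.2 0 255"

```text
t: 5.85
tcp_pos: [0.6115, 0.0868, 0.0286]
tool_rot: [0.652, 0.758, 0.024, 0.014]
force: [0.8, -0.4, 11.0]
finger_gap: 0.654
```

```bash
python3 -c "
from h import *
st()
d=snapshot('side');st();pickle.dump(d,open('s.pkl','wb'));cv2.imwrite('pics/s6.png',cv2.resize(d['img'][120:220,210:320],None,fx=5,fy=5,interpolation=2)[:,:,::-1])
"
```

```text
t 5.85 tcp [61.15  8.68  2.86] yaw 8.6 z [ 0.052  0.018 -0.999] gap 0.6542525090065832 F [ 0.8 -0.4 11. ] qd 0.047
t 5.9 tcp [61.16  8.68  2.87] yaw 8.6 z [ 0.051  0.018 -0.999] gap 0.6567048195608711 F [-0.5  0.9 -2.1] qd 0.015
```

View pics/s6.png

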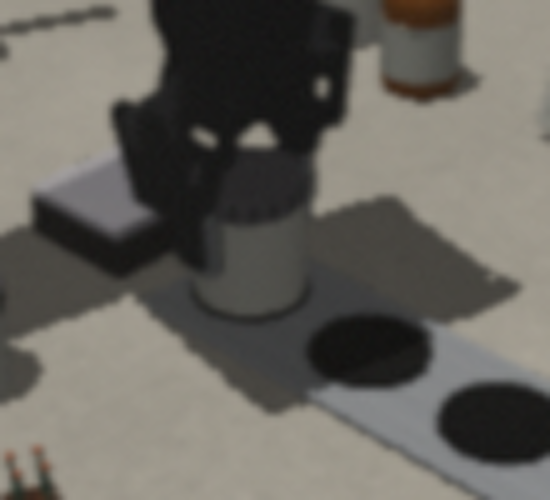

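Call:
jog_arm --pt "0 0 -0.1 0 0" --pt "0 0 0 0 0" --pt "0 0 0 0 0" --pt "0 0 0 0 0" --pt "0 0 2 0 0" --pt "0 0 4 0 0" --pt "0 0 4 0 0" --pt "0 0 4 0 0"

```text
t: 6.57
tcp_pos: [0.6045, 0.0867, 0.1632]
tool_rot: [0.652, 0.758, 0.017, 0.006]
force: [0.1, -0.3, -0.2]
finger_gap: 1.003
```

```bash
python3 -c "
from h import *
st()
d=snapshot('side');st();pickle.dump(d,open('s.pkl','wb'));cv2.imwrite('pics/s7.png',cv2.resize(d['img'][120:220,210:320],None,fx=5,fy=5,interpolation=2)[:,:,::-1])
"
```

```text
t 6.5667 tcp [60.45  8.67 16.32] yaw 8.6 z [ 0.031  0.019 -0.999] gap 1.0034402237557443 F [ 0.1 -0.3 -0.2] qd 1.049
t 6.6167 tcp [61.01  8.67 17.23] yaw 8.6 z [ 0.048  0.018 -0.999] gap 0.9984647848617129 F [0.9 0.6 4.6] qd 0.213
```

View pics/s7.png

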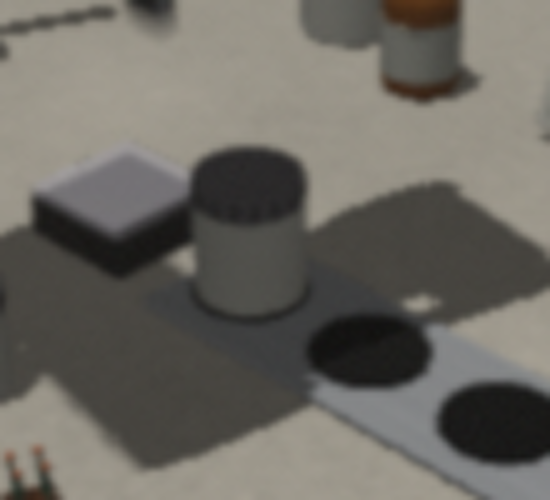

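Call:
jog_arm --pt "-3.7 0.7 0 -0.5 0" --pt "-3.7 0.7 0 0 0" --pt "-3.7 0.7 0 0 0" --pt "-3.2 0.6 0 0 0" --pt "0 0 0 0 0" --pt "0 0 4 0 0" --pt "0 0 0 0 0" --pt "0 0 0 0 0"

```text
t: 7.28
tcp_pos: [0.4655, 0.1138, 0.2198]
tool_rot: [0.655, 0.755, 0.028, 0.019]
force: [-0.7, 0.8, -0.8]
finger_gap: 0.997
```

```bash
python3 -c "
from h import *
st()
d=snapshot('top');st();pickle.dump(d,open('t.pkl','wb'));cv2.imwrite('pics/t3.png',cv2.resize(d['img'][130:260,130:390],None,fx=3,fy=3)[:,:,::-1])
"
```

```text
t 7.2833 tcp [46.55 11.38 21.98] yaw 8.1 z [ 0.065  0.017 -0.998] gap 0.996837455750083 F [-0.7  0.8 -0.8] qd 0.07
t 7.3333 tcp [46.68 11.39 22.04] yaw 8.1 z [ 0.068  0.017 -0.998] gap 1.0012576851192778 F [ 1.9 -0.   1.3] qd 0.021
```

View pics/t3.png

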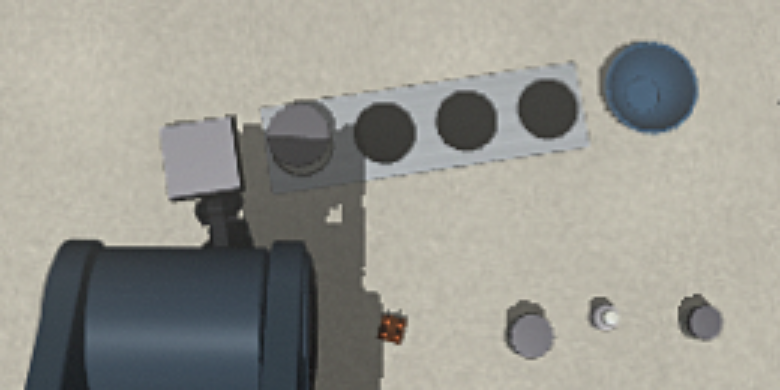

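Call:
jog_arm --pt "2 0 3.5 0 0" --pt "2 0 3.5 0 0" --pt "2 0 3.5 0 0" --pt "0 0 0 0 0"

```text
t: 7.67
tcp_pos: [0.5226, 0.1136, 0.3247]
tool_rot: [0.656, 0.755, 0.024, 0.015]
force: [1.9, -0.1, 1.1]
finger_gap: 0.997
```

```bash
python3 -c "
from h import *
st()
for i in range(3): snapshot('top');st()
"
```

```text
t 7.6667 tcp [52.26 11.36 32.47] yaw 8.0 z [ 0.055  0.017 -0.998] gap 0.9967416440103639 F [ 1.9 -0.1  1.1] qd 0.142
t 7.7167 tcp [51.9  11.36 32.13] yaw 8.0 z [ 0.046  0.017 -0.999] gap 0.9976805537053017 F [-0.8  0.2 -0.1] qd 0.139
t 7.7667 tcp [51.6  11.37 31.87] yaw 8.0 z [ 0.039  0.017 -0.999] gap 1.0011028679304896 F [-0.7  0.5 -1. ] qd 0.092
t 7.8167 tcp [51.42 11.38 31.71] yaw 8.0 z [ 0.035  0.017 -0.999] gap 0.998294193396404 F [-1.3  0.1 -0. ] qd 0.05
```

Call:
jog_arm --pt "-3 0 -3 0 0"

```text
t: 7.9
tcp_pos: [0.493, 0.1133, 0.2915]
tool_rot: [0.656, 0.754, 0.023, 0.014]
force: [2.8, -0.5, 0.4]
finger_gap: 1.0
```

```bash
python3 -c "
from h import *
st()
for i in range(4): snapshot('top');st()
"
```

```text
t 7.9 tcp [49.3  11.33 29.15] yaw 8.0 z [ 0.052  0.017 -0.999] gap 1.000062448729829 F [ 2.8 -0.5  0.4] qd 1.473
t 7.95 tcp [46.95 11.39 27.8 ] yaw 8.0 z [ 0.009  0.017 -1.   ] gap 1.0039438946136268 F [-17.2  -0.6 -12.3] qd 0.343
t 8.0 tcp [46.97 11.41 27.89] yaw 8.1 z [ 0.004  0.017 -1.   ] gap 0.9980973287212742 F [-1.6  0.4 -2. ] qd 0.217
t 8.05 tcp [47.62 11.4  28.23] yaw 8.0 z [ 0.017  0.017 -1.   ] gap 0.9985518374588469 F [1.1 0.1 1.3] qd 0.196
t 8.1 tcp [48.13 11.39 28.51] yaw 8.0 z [ 0.027  0.017 -0.999] gap 0.9962362908135015 F [0.6 1.2 0.2] qd 0.135
```

Call:
jog_arm --pt "-2.5 0 -4 0 0"

```text
t: 8.18
tcp_pos: [0.4716, 0.1136, 0.2585]
tool_rot: [0.656, 0.755, 0.022, 0.012]
force: [2.6, 0.9, -0.7]
finger_gap: 1.001
```

```bash
python3 -c "
from h import *
st()
for i in range(2): snapshot('top');st()
"
```

```text
t 8.1833 tcp [47.16 11.36 25.85] yaw 8.0 z [ 0.048  0.017 -0.999] gap 1.0009832447203866 F [ 2.6  0.9 -0.7] qd 1.232
t 8.2333 tcp [45.37 11.38 24.74] yaw 8.0 z [ 0.012  0.017 -1.   ] gap 1.0032845970878195 F [-12.7  -0.6  -8.9] qd 0.309
t 8.2833 tcp [45.42 11.4  24.87] yaw 8.1 z [ 0.01   0.017 -1.   ] gap 1.001351676103616 F [-1.2 -0.4 -0.6] qd 0.16
```

Call:
jog_arm --pt "0 0 0 0 0"

```text
t: 8.37
tcp_pos: [0.4551, 0.114, 0.2488]
tool_rot: [0.656, 0.755, 0.01, -0.002]
force: [0.7, -0.3, -0.0]
finger_gap: 1.002
```

```bash
python3 -c "
from h import *
st()
for i in range(4): snapshot('top');st()
"
```

```text
t 8.3667 tcp [45.51 11.4  24.88] yaw 8.0 z [ 0.01   0.017 -1.   ] gap 1.0023750166245717 F [ 0.7 -0.3 -0. ] qd 0.067
t 8.4167 tcp [45.46 11.4  24.87] yaw 8.1 z [ 0.009  0.017 -1.   ] gap 0.9990265948904749 F [-0.6  0.   0.2] qd 0.032
t 8.4667 tcp [45.59 11.4  24.94] yaw 8.1 z [ 0.012  0.017 -1.   ] gap 0.999548312828486 F [0.2 0.2 1.1] qd 0.033
t 8.5167 tcp [45.67 11.4  24.99] yaw 8.0 z [ 0.014  0.017 -1.   ] gap 0.9959199688549498 F [-0.1 -1.  -0.2] qd 0.011
t 8.5667 tcp [45.69 11.4  25.01] yaw 8.0 z [ 0.014  0.017 -1.   ] gap 1.0038091311260622 F [ 0.6 -0.  -0.2] qd 0.006
```

Call:
jog_arm --pt "0.3 0 -4.1 0 0"

```text
t: 8.65
tcp_pos: [0.4676, 0.1142, 0.2157]
tool_rot: [0.655, 0.755, 0.018, 0.007]
force: [1.0, 0.2, 0.2]
finger_gap: 0.997
```

```bash
cat > w.py <<'E'
import sys
from h import *
for i in range(int(sys.argv[1])): snapshot('top')
st()
E
python3 w.py 2
```

```text
t 8.75 tcp [45.92 11.38 20.64] yaw 8.0 z [ 0.008  0.017 -1.   ] gap 0.996344183598415 F [-0.4  0.  -0.5] qd 0.097
```

Call:
jog_arm --pt "0 0 -4.1 0 0"

```text
t: 8.83
tcp_pos: [0.4655, 0.114, 0.1724]
tool_rot: [0.656, 0.755, 0.014, 0.003]
force: [2.3, 0.2, -1.0]
finger_gap: 0.997
```

```bash
python3 w.py 2
```

```text
t 8.9333 tcp [45.68 11.36 16.41] yaw 8.0 z [-0.003  0.017 -1.   ] gap 0.997065240859636 F [-0.3 -0.5 -0.5] qd 0.096
```

Call:
jog_arm --pt "0 0 -4.1 0 0"

```text
t: 9.02
tcp_pos: [0.4625, 0.1139, 0.1309]
tool_rot: [0.656, 0.755, 0.01, -0.002]
force: [1.7, 0.3, 0.8]
finger_gap: 1.0
```

```bash
python3 w.py 2
```

```text
t 9.1167 tcp [45.43 11.35 12.3 ] yaw 8.0 z [-0.014  0.017 -1.   ] gap 1.0012678208697623 F [-1.6 -0.1  0.5] qd 0.114
```

Call:
jog_arm --pt "0 0 -4.1 0 0"

```text
t: 9.2
tcp_pos: [0.4599, 0.1138, 0.0898]
tool_rot: [0.656, 0.755, 0.006, -0.006]
force: [2.2, -0.2, 0.1]
finger_gap: 1.002
```

```bash
python3 w.py 2
```

```text
t 9.3 tcp [45.2  11.35  8.18] yaw 8.0 z [-0.024  0.017 -1.   ] gap 0.9996598893592876 F [-0.8  1.2  0.6] qd 0.131
```

Call:
jog_arm --pt "0.8 0 -3.5 0 0"

```text
t: 9.38
tcp_pos: [0.4626, 0.1138, 0.0524]
tool_rot: [0.656, 0.755, 0.001, -0.012]
force: [1.6, 0.6, -0.8]
finger_gap: 1.004
```

```bash
python3 w.py 4
```

```text
t 9.5833 tcp [46.09 11.35  4.98] yaw 8.0 z [-0.021  0.017 -1.   ] gap 0.9959200062225921 F [0.5 0.3 0.6] qd 0.054
```

Target TCP (46.2, 11.35, 1.2).

Call:
jog_arm --pt "0.1 0 -3.6 0 0"

```text
t: 9.67
tcp_pos: [0.4672, 0.1138, 0.0215]
tool_rot: [0.656, 0.755, 0.005, -0.008]
force: [1.0, -0.1, -0.4]
finger_gap: 1.005
```

```bash
python3 w.py 5
python3 -c "
from h import *
d=snapshot('side');cv2.imwrite('pics/s8.png',cv2.resize(d['img'][90:230,130:300],None,fx=4,fy=4,interpolation=2)[:,:,::-1])
"
```

```text
t 9.9167 tcp [46.31 11.36  1.72] yaw 8.0 z [-0.017  0.017 -1.   ] gap 0.9966539231158822 F [ 0.2 -0.2  0.2] qd 0.013
```

View pics/s8.png

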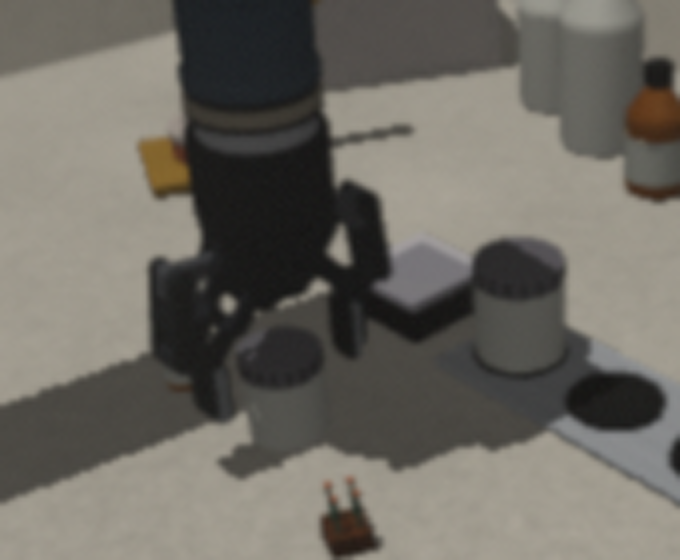

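Call:
jog_arm --pt "-0.1 0 -0.7 0 0" --pt "0 0 0 0 255" --squeeze 30

```text
t: 10.13
tcp_pos: [0.4645, 0.1137, 0.0147]
tool_rot: [0.656, 0.755, 0.004, -0.008]
force: [-0.7, 0.9, -0.6]
finger_gap: 0.88
```

```bash
python3 w.py 4; python3 w.py 4
```

```text
t 10.3333 tcp [46.42 11.37  1.4 ] yaw 8.0 z [-0.009  0.017 -1.   ] gap 0.5550301403558836 F [-1.6  0.1 17.2] qd 0.017
t 10.5333 tcp [46.43 11.37  1.41] yaw 8.0 z [-0.009  0.017 -1.   ] gap 0.5592541726363027 F [-1.3  0.1  8.7] qd 0.002
```

```bash
python3 - <<'E'
from h import *
d=pickle.load(open('t.pkl','rb'))
cv2.imwrite('pics/t3z.png',cv2.resize(d['img'][150:200,205:265],None,fx=10,fy=10,interpolation=2)[:,:,::-1])
E
```

```text
(no output)
```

View pics/t3z.png

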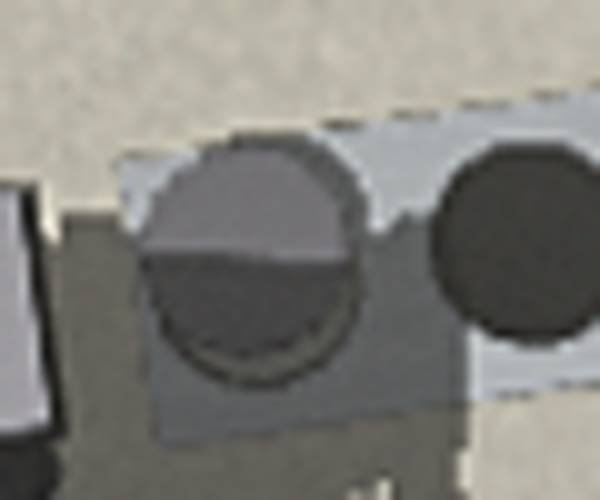

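```bash
python3 - <<'E'
from h import *
d=pickle.load(open('t.pkl','rb'))
print(onz(d,[(229.2,174.6),(229.7,174.6)],.073), onz(d,[(230.1,178.2)],.009))
E
```

```text
[[0.6092446  0.08497233 0.073     ]
 [0.609227   0.08362968 0.073     ]] [[0.60942492 0.08667913 0.009     ]]
```

Call:
jog_arm --pt "0 0 4 0 255" --pt "0 0 4 0 255" --pt "0 0 3 0 255" --pt "3 -2 0 0 255" --pt "3.5 -2.3 0 0 255" --pt "3.5 -2.3 0 0 255" --pt "3 -2 0 0 255"

```text
t: 11.12
tcp_pos: [0.5816, 0.0296, 0.1222]
tool_rot: [0.653, 0.757, -0.007, -0.023]
force: [0.9, 0.4, -0.1]
finger_gap: 0.554
```

```bash
python3 w.py 1;python3 w.py 1;python3 w.py 1;python3 w.py 1
```

```text
t 11.1667 tcp [59.03  2.48 12.28] yaw 8.3 z [-0.031  0.015 -0.999] gap 0.5574895737386887 F [ 7.8 -2.5  0. ] qd 0.085
t 11.2167 tcp [58.67  2.68 12.23] yaw 8.3 z [-0.036  0.017 -0.999] gap 0.5577332965897426 F [-0.1 -0.2 -1.9] qd 0.137
t 11.2667 tcp [58.24  2.88 12.14] yaw 8.3 z [-0.043  0.019 -0.999] gap 0.5539867025252513 F [ 0.3  0.8 -1. ] qd 0.105
t 11.3167 tcp [57.96  3.02 12.09] yaw 8.4 z [-0.047  0.019 -0.999] gap 0.5552478720610601 F [-1.5 -0.  -0.9] qd 0.064
```

Call:
jog_arm --pt "3.3 -1.6 0 0 255"

```text
t: 11.4
tcp_pos: [0.6009, 0.0187, 0.1184]
tool_rot: [0.652, 0.757, -0.013, -0.033]
force: [-1.1, 0.5, -1.6]
finger_gap: 0.554
```

```bash
python3 w.py 2
```

```text
t 11.5 tcp [61.5   1.31 12.05] yaw 8.4 z [-0.043  0.018 -0.999] gap 0.5520614802698748 F [ 0.7 -0.8 -0.5] qd 0.064
```

Call:
jog_arm --pt "0.3 -0.2 -3 0 255" --pt "0 0 -3 0 255" --pt "0 0 0 0 255"

```text
t: 11.75
tcp_pos: [0.6153, 0.0135, 0.06]
tool_rot: [0.653, 0.757, -0.007, -0.023]
force: [-2.0, -0.4, -1.1]
finger_gap: 0.552
```

```bash
python3 w.py 1;python3 w.py 3
```

```text
t 11.8 tcp [61.63  1.36  6.21] yaw 8.5 z [-0.042  0.018 -0.999] gap 0.5526513084592419 F [ 0.3  0.9 -0.7] qd 0.05
t 11.95 tcp [62.08  1.26  6.61] yaw 8.5 z [-0.032  0.017 -0.999] gap 0.5567688705672921 F [ 0.8 -0.1 -0. ] qd 0.016
```

Call:
jog_arm --pt "0 -0.3 -2.6 0 255" --pt "0 0 0 0 255"

```text
t: 12.12
tcp_pos: [0.6227, 0.01, 0.0439]
tool_rot: [0.652, 0.758, -0.002, -0.015]
force: [-1.3, -0.9, -2.0]
finger_gap: 0.555
```

```bash
python3 w.py 4
python3 -c "
from h import *
d=snapshot('side');cv2.imwrite('pics/s9.png',cv2.resize(d['img'][120:230,210:340],None,fx=5,fy=5,interpolation=2)[:,:,::-1])
"
```

```text
t 12.3167 tcp [62.65  0.97  4.79] yaw 8.5 z [-0.016  0.014 -1.   ] gap 0.5547890472408012 F [ 0.9 -0.4 -0.4] qd 0.006
```

View pics/s9.png

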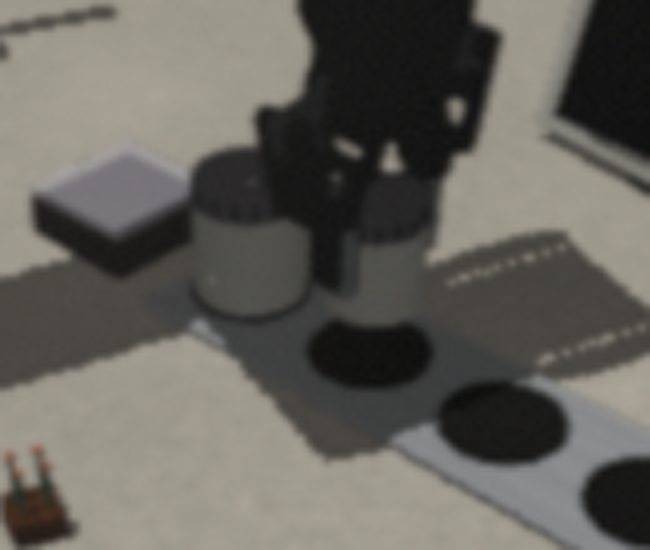

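Call:
jog_arm --pt "-0.55 0 -1.6 0 255"

```text
t: 12.45
tcp_pos: [0.6251, 0.0092, 0.0356]
tool_rot: [0.652, 0.758, 0.003, -0.007]
force: [1.2, 0.1, -1.8]
finger_gap: 0.554
```

```bash
python3 w.py 4
```

```text
t 12.65 tcp [62.08  0.98  3.22] yaw 8.5 z [-0.017  0.014 -1.   ] gap 0.5554767608039107 F [ 0.  -0.3 -0.2] qd 0.016
```

Call:
jog_arm --pt "0 0 -0.9 0 255"

```text
t: 12.73
tcp_pos: [0.6229, 0.0095, 0.0253]
tool_rot: [0.652, 0.758, 0.001, -0.009]
force: [1.0, -0.2, -0.3]
finger_gap: 0.553
```

```bash
python3 w.py 4
python3 -c "
from h import *
d=snapshot('side');cv2.imwrite('pics/s10.png',cv2.resize(d['img'][120:230,210:340],None,fx=5,fy=5,interpolation=2)[:,:,::-1])
"
```

```text
t 12.9333 tcp [62.13  0.97  2.34] yaw 8.5 z [-0.016  0.014 -1.   ] gap 0.5575285330078289 F [ 1.1 -0.5 -0.1] qd 0.004
```

View pics/s10.png

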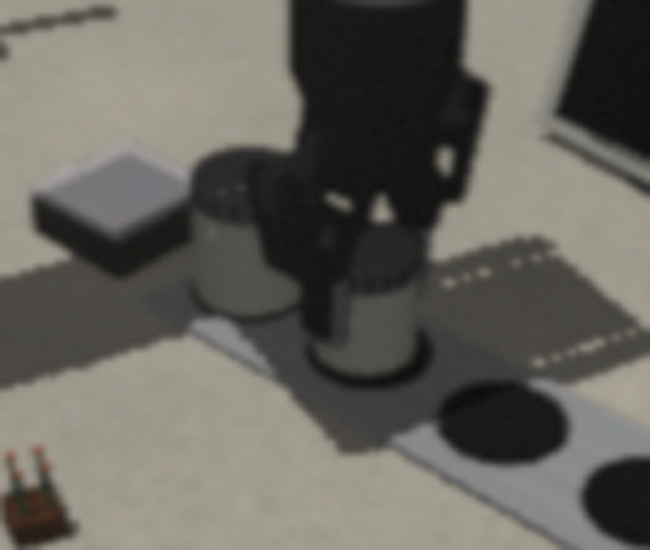

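Call:
jog_arm --pt "0 -0.15 -0.35 0 255"

```text
t: 13.07
tcp_pos: [0.6212, 0.0095, 0.023]
tool_rot: [0.653, 0.758, 0.001, -0.012]
force: [-10.0, 8.4, 44.4]
finger_gap: 0.55
```

```bash
python3 w.py 3
```

```text
t 13.2167 tcp [62.12  0.95  2.32] yaw 8.5 z [-0.016  0.016 -1.   ] gap 0.5536150601143989 F [-5.   4.  18.4] qd 0.005
```

Call:
jog_arm --pt "0 0 0 0 0"

```text
t: 13.3
tcp_pos: [0.6212, 0.01, 0.0245]
tool_rot: [0.652, 0.758, 0.001, -0.011]
force: [0.5, 0.0, 0.0]
finger_gap: 0.676
```

```bash
python3 w.py 6
```

```text
t 13.6 tcp [62.09  0.95  2.26] yaw 8.5 z [-0.017  0.016 -1.   ] gap 0.9985999724049991 F [-0.7 -0.9 -0.6] qd 0.003
```

Call:
jog_arm --pt "0 0 3.5 0 0" --pt "0 0 4 0 0" --pt "0 0 4 0 0" --pt "-2.5 -1.7 2 0 0" --pt "-3 -2 0 0 0" --pt "-3 -2 0 0 0" --pt "-3 -2 0 0 0" --pt "-3 -2 0 0 0" --pt "-3 -2 0 0 0"

```text
t: 14.35
tcp_pos: [0.4442, -0.1093, 0.1568]
tool_rot: [0.649, 0.76, -0.0, -0.011]
force: [0.9, -0.5, 0.4]
finger_gap: 1.002
```

```bash
python3 w.py 1;python3 w.py 3
python3 -c "
from h import *
d=snapshot('top');pickle.dump(d,open('t.pkl','wb'));cv2.imwrite('pics/t4.png',cv2.resize(d['img'][130:260,130:390],None,fx=3,fy=3)[:,:,::-1])
"
```

```text
t 14.4 tcp [ 43.74 -11.04  15.61] yaw 8.9 z [-0.026  0.015 -1.   ] gap 0.9986252707475759 F [-4.6 -0.1 -1. ] qd 0.147
t 14.55 tcp [ 44.52 -10.93  15.68] yaw 8.8 z [-0.016  0.014 -1.   ] gap 1.000667894628095 F [ 0.3 -0.7 -0. ] qd 0.044
```

View pics/t4.png

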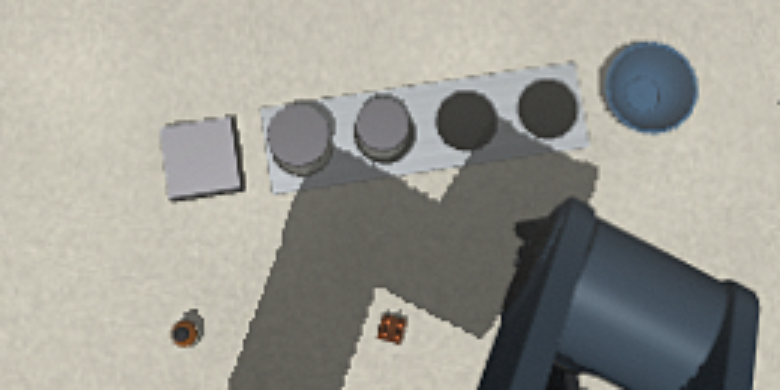

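```bash
python3 - <<'E'
from h import *
D=pickle.load(open('t.pkl','rb'));cv2.imwrite('pics/t4z.png',cv2.resize(D['img'][150:200,215:280],None,fx=10,fy=10,interpolation=2)[:,:,::-1])
i=D['img'].astype(int);m=i.mean(2)
mask=(i[...,2]>=i[...,0]-1)&(m>90)&(m<140)
mask=cv2.morphologyEx(mask.astype(np.uint8),cv2.MORPH_OPEN,np.ones((5,5)))
for k in blobs(mask,60,1200):
    e=cv2.fitEllipse(k)
    if 200<e[0][0]<340 and 150<e[0][1]<200: print(np.round(e[0],1),np.round(e[1],1),[onz(D,[e[0]],z)[0].round(4)[:2] for z in(.073,.065)])
E
```

```text
[244.7 186.5] [ 8.9 19.3] [array([0.5764, 0.0438]), array([0.5774, 0.044 ])]
[299.5 178.3] [ 8.2 17.1] [array([ 0.597 , -0.1043]), array([ 0.5982, -0.1054])]
[229.1 174.2] [19.1 20.3] [array([0.6102, 0.0851]), array([0.6116, 0.0856])]
[257.  170.9] [16.3 16.7] [array([0.6185, 0.0101]), array([0.6199, 0.01  ])]
```

View pics/t4z.png

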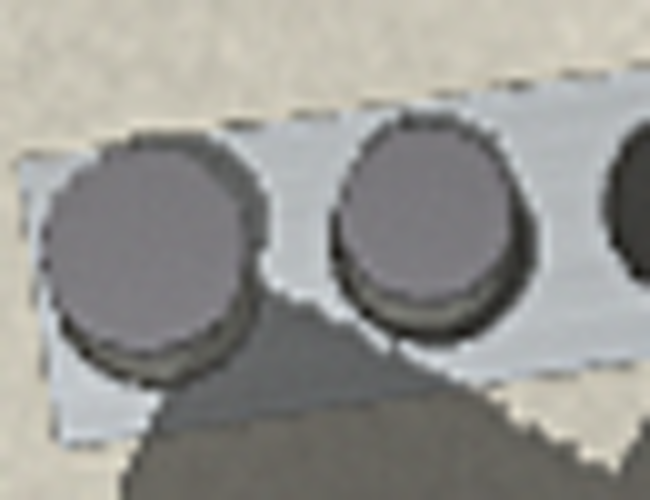

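Call:
jog_arm --pt "-1.8 -1.3 -3 -0.5 0"

```text
t: 14.68
tcp_pos: [0.4357, -0.1239, 0.1302]
tool_rot: [0.652, 0.758, 0.002, -0.002]
force: [1.5, -0.7, -0.5]
finger_gap: 1.0
```

```bash
python3 w.py 3
```

```text
t 14.8333 tcp [ 42.76 -12.12  12.56] yaw 8.4 z [-0.019  0.016 -1.   ] gap 1.002222263545076 F [ 0.5  0.  -0.1] qd 0.041
```

Call:
jog_arm --pt "0 0 -3 0 0" --pt "0 0 0 0 0"

```text
t: 15.0
tcp_pos: [0.4312, -0.1209, 0.0951]
tool_rot: [0.653, 0.757, 0.001, -0.011]
force: [-1.8, 1.1, -0.1]
finger_gap: 0.999
```

```bash
python3 w.py 4
```

```text
t 15.2 tcp [ 43.38 -12.27  10.  ] yaw 8.5 z [-0.007  0.01  -1.   ] gap 1.0005987952293829 F [-0.2 -0.8  0.3] qd 0.017
```

Target (42.7, -12.2, 0.9).

Call:
jog_arm --pt "-0.5 0 -4 0 0"

```text
t: 15.28
tcp_pos: [0.4354, -0.1256, 0.0656]
tool_rot: [0.652, 0.758, 0.003, 0.004]
force: [1.1, -0.8, -0.5]
finger_gap: 0.999
```

```bash
python3 w.py 4
```

```text
t 15.4833 tcp [ 42.86 -12.24   6.07] yaw 8.5 z [-0.008  0.01  -1.   ] gap 0.997584638489778 F [0.2 0.4 0.5] qd 0.05
```

Call:
jog_arm --pt "0 0 -3.5 0 0"

```text
t: 15.57
tcp_pos: [0.4331, -0.1246, 0.0311]
tool_rot: [0.652, 0.758, 0.003, 0.001]
force: [0.9, -0.1, -0.9]
finger_gap: 1.0
```

```bash
python3 w.py 4
```

```text
t 15.7667 tcp [ 42.9  -12.25   2.74] yaw 8.5 z [-0.007  0.01  -1.   ] gap 1.000849656405366 F [ 0.2 -0.4 -0.3] qd 0.038
```

Call:
jog_arm --pt "-0.2 0 -1.9 0 0"

```text
t: 15.85
tcp_pos: [0.43, -0.124, 0.0126]
tool_rot: [0.653, 0.758, 0.002, -0.001]
force: [1.9, -0.3, -0.2]
finger_gap: 1.0
```

```bash
python3 w.py 4
python3 -c "
from h import *
d=snapshot('side');cv2.imwrite('pics/s11.png',cv2.resize(d['img'][160:300,190:350],None,fx=4,fy=4,interpolation=2)[:,:,::-1])
"
```

```text
t 16.05 tcp [ 42.79 -12.3    1.06] yaw 8.5 z [-0.004  0.008 -1.   ] gap 1.0007459131410672 F [0.  0.1 0.1] qd 0.009
```

View pics/s11.png

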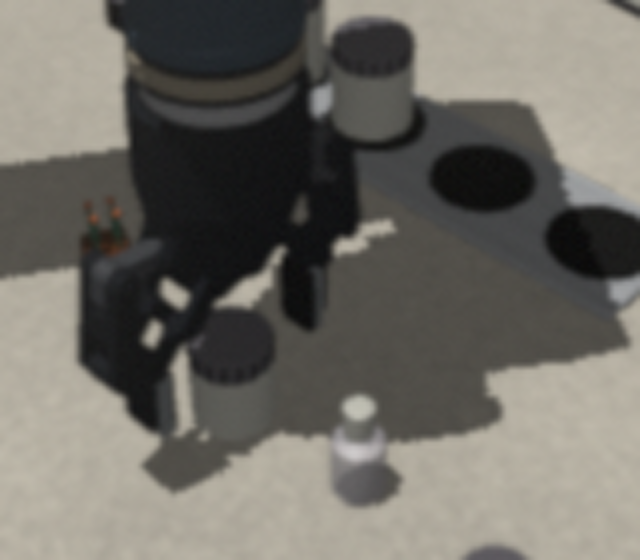

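Call:
jog_arm --pt "-0.1 0.1 0 0 255"

```text
t: 16.18
tcp_pos: [0.4279, -0.1226, 0.012]
tool_rot: [0.653, 0.758, 0.002, -0.002]
force: [-1.2, 0.3, 0.7]
finger_gap: 0.882
```

```bash
python3 w.py 5; python3 w.py 5
```

```text
t 16.4333 tcp [ 42.72 -12.21   1.1 ] yaw 8.5 z [-0.003  0.008 -1.   ] gap 0.46666105234167193 F [-0.6  1.4 24.4] qd 0.021
t 16.6833 tcp [ 42.72 -12.21   1.11] yaw 8.5 z [-0.003  0.008 -1.   ] gap 0.45769194234622873 F [-0.8 -0.8  6.6] qd 0.002
```

Call:
jog_arm --pt "0 0 4 0 255" --pt "0 0 3.5 0 255" --pt "3.5 0.9 0 0 255" --pt "3.9 1 0 0 255" --pt "3.9 1 0 0 255" --pt "3.9 1 0 0 255"

```text
t: 17.18
tcp_pos: [0.5688, -0.0781, 0.0822]
tool_rot: [0.656, 0.755, -0.002, -0.021]
force: [-0.2, -0.7, -1.0]
finger_gap: 0.457
```

```bash
python3 w.py 3
```

```text
t 17.3333 tcp [57.1  -7.83  8.19] yaw 8.2 z [-0.031  0.023 -0.999] gap 0.4565582057631714 F [-1.2  0.1 -0.1] qd 0.115
```

Call:
jog_arm --pt "4.1 0.2 0 0.3 255"

```text
t: 17.42
tcp_pos: [0.5953, -0.073, 0.0784]
tool_rot: [0.652, 0.757, -0.007, -0.031]
force: [-2.1, 0.3, -1.9]
finger_gap: 0.465
```

```bash
python3 w.py 2
```

```text
t 17.5167 tcp [61.25 -7.68  8.15] yaw 8.6 z [-0.027  0.022 -0.999] gap 0.4640582735952843 F [ 0.1 -0.8  0.8] qd 0.07
```

Call:
jog_arm --pt "2 0.2 0 0 255"

```text
t: 17.6
tcp_pos: [0.6274, -0.0743, 0.0801]
tool_rot: [0.652, 0.758, -0.003, -0.022]
force: [-1.2, 0.0, -0.6]
finger_gap: 0.46
```

```bash
python3 w.py 4
```

```text
t 17.8 tcp [63.06 -7.49  8.09] yaw 8.6 z [-0.03   0.023 -0.999] gap 0.4583669139713508 F [ 0.1 -0.1 -1.4] qd 0.022
```

Call:
jog_arm --pt "-0.4 0.3 -3 0 255" --pt "0 0 0 0 255"

```text
t: 17.97
tcp_pos: [0.6232, -0.0722, 0.0507]
tool_rot: [0.653, 0.757, -0.002, -0.02]
force: [-1.8, 0.8, -1.8]
finger_gap: 0.459
```

```bash
python3 w.py 4
```

```text
t 18.1667 tcp [63.04 -7.43  5.68] yaw 8.5 z [-0.018  0.019 -1.   ] gap 0.4621656359086918 F [-0.7 -0.4 -1.6] qd 0.014
```

Call:
jog_arm --pt "0.2 0.3 -2.4 0 255"

```text
t: 18.25
tcp_pos: [0.6364, -0.0731, 0.0381]
tool_rot: [0.653, 0.757, 0.003, -0.008]
force: [1.2, -0.2, -0.0]
finger_gap: 0.462
```

```bash
python3 w.py 4
```

```text
t 18.45 tcp [63.23 -7.14  3.35] yaw 8.5 z [-0.018  0.019 -1.   ] gap 0.4608389575826329 F [ 0.   0.8 -1. ] qd 0.012
```

Call:
jog_arm --pt "0 0 -1.1 0 255"

```text
t: 18.53
tcp_pos: [0.6345, -0.0721, 0.0252]
tool_rot: [0.653, 0.758, 0.002, -0.01]
force: [0.3, -1.0, -0.0]
finger_gap: 0.461
```

```bash
python3 w.py 4
python3 -c "
from h import *
d=snapshot('side');cv2.imwrite('pics/s12.png',cv2.resize(d['img'][140:250,230:370],None,fx=5,fy=5,interpolation=2)[:,:,::-1])
"
```

```text
t 18.7333 tcp [63.21 -7.14  2.25] yaw 8.5 z [-0.019  0.019 -1.   ] gap 0.4579073338939111 F [ 0.6 -1.  -0.4] qd 0.007
```

View pics/s12.png

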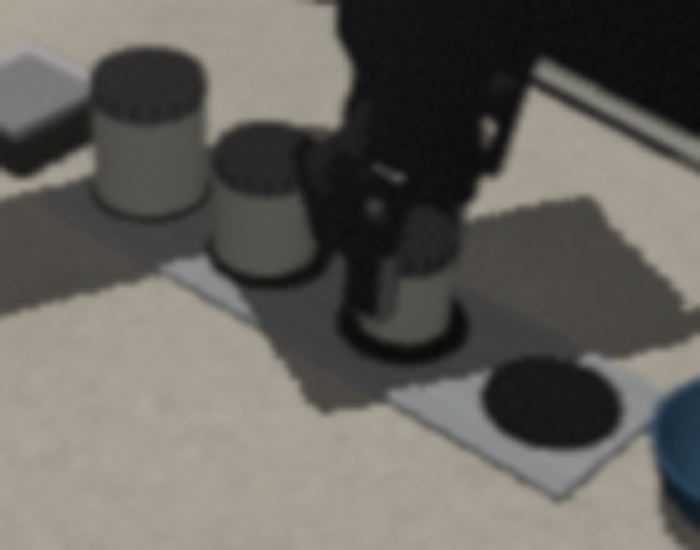

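Nearly down; lower gently.

Call:
jog_arm --pt "0 0 -0.2 0 255"

```text
t: 18.87
tcp_pos: [0.6328, -0.0716, 0.0212]
tool_rot: [0.653, 0.757, 0.001, -0.012]
force: [0.0, 0.2, -0.9]
finger_gap: 0.46
```

```bash
python3 w.py 2
```

```text
t 18.9667 tcp [63.24 -7.14  2.07] yaw 8.5 z [-0.018  0.019 -1.   ] gap 0.4586011628934081 F [-0.   0.1  0.5] qd 0.003
```

Call:
jog_arm --pt "0 0 -0.15 0 255"

```text
t: 19.05
tcp_pos: [0.6324, -0.0714, 0.0203]
tool_rot: [0.653, 0.757, 0.001, -0.013]
force: [-3.7, 0.5, 15.7]
finger_gap: 0.459
```

```bash
python3 w.py 2
```

```text
t 19.15 tcp [63.24 -7.15  2.04] yaw 8.5 z [-0.018  0.018 -1.   ] gap 0.46193972347106527 F [-2.   1.3  6. ] qd 0.003
```

Contact. Release, lift, and head to jar a at (43.5, -28.7).

Call:
jog_arm --pt "0 0 0 0 0"

```text
t: 19.23
tcp_pos: [0.6326, -0.0715, 0.0209]
tool_rot: [0.653, 0.758, 0.001, -0.012]
force: [-0.3, 0.5, -0.5]
finger_gap: 0.589
```

```bash
python3 w.py 8
```

```text
t 19.6333 tcp [63.24 -7.15  2.02] yaw 8.5 z [-0.018  0.018 -1.   ] gap 1.0002011006108986 F [ 1.1  0.2 -0.1] qd 0.002
```

Call:
jog_arm --pt "0 0 3.5 0 0" --pt "0 0 4 0 0" --pt "0 0 4 0 0" --pt "-2 -2.2 2 0 0" --pt "-2.6 -2.9 0 0 0" --pt "-2.6 -2.9 0 0 0" --pt "-2.6 -2.9 0 0 0" --pt "-2.6 -2.9 0 0 0" --pt "-2.6 -2.9 0 0 0"

```text
t: 20.38
tcp_pos: [0.4809, -0.2376, 0.1588]
tool_rot: [0.647, 0.762, 0.001, -0.011]
force: [-0.1, -0.6, -0.4]
finger_gap: 1.001
```

```bash
python3 w.py 1;python3 w.py 3
```

```text
t 20.4333 tcp [ 47.64 -24.27  15.86] yaw 9.1 z [-0.019  0.013 -1.   ] gap 1.0017553303557643 F [-3.4 -1.1 -1.2] qd 0.16
t 20.5833 tcp [ 48.15 -23.75  15.85] yaw 9.1 z [-0.015  0.017 -1.   ] gap 1.0017470999037543 F [ 1.6 -0.4  0. ] qd 0.048
```

Call:
jog_arm --pt "-2.6 -3 0 -0.5 0"

```text
t: 20.67
tcp_pos: [0.4589, -0.2635, 0.1586]
tool_rot: [0.65, 0.76, 0.003, -0.011]
force: [-0.0, -0.7, 1.0]
finger_gap: 0.998
```

```bash
python3 w.py 3
```

```text
t 20.8167 tcp [ 45.56 -26.79  15.84] yaw 8.5 z [-0.015  0.017 -1.   ] gap 0.9988095239751527 F [-1.1  0.6 -0.4] qd 0.037
```

Call:
jog_arm --pt "-1.6 -1.6 -3 0 0"

```text
t: 20.9
tcp_pos: [0.4452, -0.2844, 0.1323]
tool_rot: [0.651, 0.759, 0.002, -0.005]
force: [2.1, -1.3, -0.4]
finger_gap: 1.002
```

```bash
python3 w.py 4
python3 - <<'E'
from h import *
D=snapshot('top');cv2.imwrite('pics/t5.png',cv2.resize(D['img'][130:260,130:390],None,fx=3,fy=3,interpolation=2)[:,:,::-1])
pickle.dump(D,open('t.pkl','wb'))
i=D['img'].astype(int);m=i.mean(2)
mask=(i[...,2]>=i[...,0]-1)&(m>90)&(m<140)
mask=cv2.morphologyEx(mask.astype(np.uint8),cv2.MORPH_OPEN,np.ones((5,5)))
for k in blobs(mask,60,1200):
    e=cv2.fitEllipse(k)
    if 200<e[0][0]<340 and 150<e[0][1]<200: print(np.round(e[0],1),np.round(e[1],1),[onz(D,[e[0]],z)[0].round(4)[:2] for z in(.073,.065,.057)])
E
```

```text
t 21.1 tcp [ 44.   -28.24  12.78] yaw 8.6 z [-0.016  0.019 -1.   ] gap 1.001304143713637 F [-0.3  0.6  0.9] qd 0.022
[299.6 176.4] [15.  18.3] [array([ 0.6021, -0.1046]), array([ 0.6034, -0.1057]), array([ 0.6047, -0.1068])]
[229.2 173.4] [18.2 20.9] [array([0.6125, 0.0849]), array([0.6139, 0.0855]), array([0.6152, 0.086 ])]
[257.1 170.7] [16.  17.1] [array([0.619 , 0.0098]), array([0.6204, 0.0097]), array([0.6218, 0.0096])]
```

View pics/t5.png

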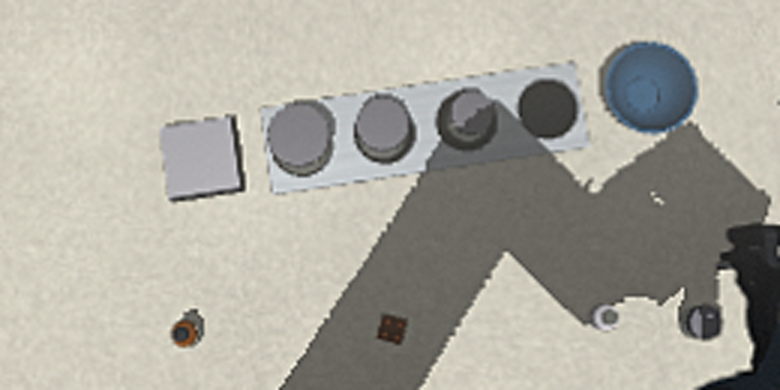

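Call:
jog_arm --pt "-0.5 -0.5 -4 0 0"

```text
t: 21.23
tcp_pos: [0.4418, -0.2907, 0.0943]
tool_rot: [0.651, 0.759, 0.001, -0.003]
force: [1.4, -1.3, -0.1]
finger_gap: 1.0
```

```bash
python3 w.py 4
```

```text
t 21.4333 tcp [ 43.59 -28.66   8.85] yaw 8.7 z [-0.016  0.019 -1.   ] gap 1.003243863969352 F [ 1.1  0.1 -0.7] qd 0.051
```

Call:
jog_arm --pt "0 0 -4 0 0"

```text
t: 21.52
tcp_pos: [0.4413, -0.2907, 0.0552]
tool_rot: [0.651, 0.759, 0.001, -0.004]
force: [1.3, -1.6, -0.7]
finger_gap: 1.001
```

```bash
python3 w.py 4
```

```text
t 21.7167 tcp [ 43.62 -28.63   4.98] yaw 8.7 z [-0.016  0.019 -1.   ] gap 0.9979754336364812 F [ 1.2 -0.6  0.5] qd 0.048
```

Call:
jog_arm --pt "-0.1 -0.15 -3.5 0 0"

```text
t: 21.8
tcp_pos: [0.4398, -0.2915, 0.0216]
tool_rot: [0.651, 0.759, 0.001, -0.005]
force: [1.7, -1.4, -0.3]
finger_gap: 1.0
```

```bash
python3 w.py 4
```

```text
t 22.0 tcp [ 43.57 -28.81   1.71] yaw 8.7 z [-0.015  0.018 -1.   ] gap 0.9981795006295502 F [0.3 0.8 0.1] qd 0.026
```

Call:
jog_arm --pt "0 0 -0.7 0 0"

```text
t: 22.08
tcp_pos: [0.4372, -0.2894, 0.0134]
tool_rot: [0.652, 0.759, 0.002, -0.009]
force: [0.2, -0.0, 0.5]
finger_gap: 1.003
```

```bash
python3 w.py 4
python3 -c "
from h import *
d=snapshot('side');cv2.imwrite('pics/s13.png',cv2.resize(d['img'][200:340,230:400],None,fx=4,fy=4,interpolation=2)[:,:,::-1])
"
```

```text
t 22.2833 tcp [ 43.63 -28.86   1.17] yaw 8.7 z [-0.013  0.016 -1.   ] gap 0.9997842046129531 F [-0.1  0.2  1.2] qd 0.01
```

View pics/s13.png

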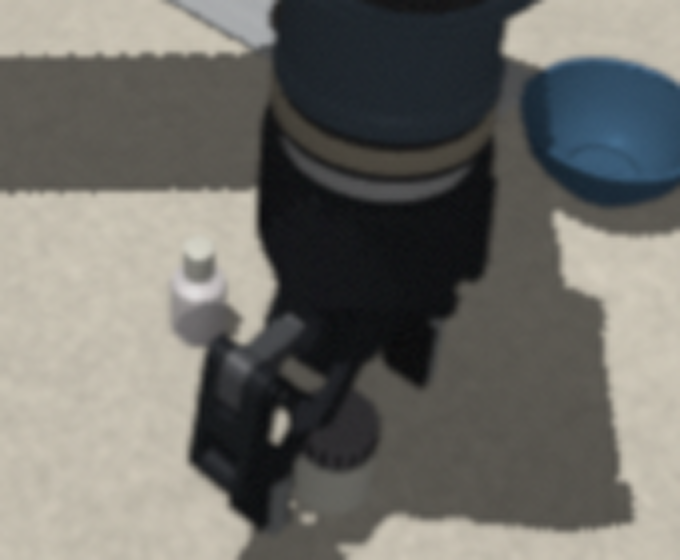

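Call:
jog_arm --pt "-0.1 0.15 -0.2 0 255"

```text
t: 22.42
tcp_pos: [0.4358, -0.2877, 0.0103]
tool_rot: [0.652, 0.759, 0.002, -0.009]
force: [0.1, 0.9, -0.5]
finger_gap: 0.885
```

```bash
python3 w.py 6; python3 w.py 5
```

```text
t 22.7167 tcp [ 43.52 -28.7    0.93] yaw 8.7 z [-0.013  0.017 -1.   ] gap 0.3662157003528931 F [-0.4  1.5 19. ] qd 0.021
t 22.9667 tcp [ 43.52 -28.7    0.95] yaw 8.7 z [-0.013  0.016 -1.   ] gap 0.3590857635821798 F [-1.   1.4  2.7] qd 0.002
```

Call:
jog_arm --pt "0 0 4 0 255" --pt "0 0 4 0 255" --pt "0 0 1.5 0 255" --pt "3 2 0 0 255" --pt "3.3 2.2 0 0 255" --pt "3.3 2.2 0 0 255" --pt "3.3 2.2 0 0 255"

```text
t: 23.55
tcp_pos: [0.5594, -0.2008, 0.1014]
tool_rot: [0.657, 0.754, 0.002, -0.02]
force: [0.4, -1.3, -0.2]
finger_gap: 0.361
```

```bash
python3 w.py 3
```

```text
t 23.7 tcp [ 56.04 -19.96  10.1 ] yaw 8.2 z [-0.026  0.028 -0.999] gap 0.36251310603154596 F [-0.3 -0.6 -1.2] qd 0.061
```

Call:
jog_arm --pt "3.3 2 0 0.3 255"

```text
t: 23.78
tcp_pos: [0.5874, -0.1814, 0.0996]
tool_rot: [0.654, 0.756, -0.001, -0.023]
force: [-0.3, -1.0, -0.5]
finger_gap: 0.366
```

```bash
python3 w.py 2
```

```text
t 23.8833 tcp [ 59.6  -17.84  10.08] yaw 8.6 z [-0.023  0.027 -0.999] gap 0.36453057829528046 F [-0.6 -0.4 -0.4] qd 0.061
```

Call:
jog_arm --pt "3.3 2 0 0 255"

```text
t: 23.97
tcp_pos: [0.6227, -0.1607, 0.0994]
tool_rot: [0.653, 0.757, -0.0, -0.022]
force: [0.1, -0.0, -0.8]
finger_gap: 0.365
```

```bash
python3 w.py 3
```

```text
t 24.1167 tcp [ 62.94 -15.83  10.04] yaw 8.7 z [-0.023  0.027 -0.999] gap 0.3625190345468693 F [-0.9  0.3  0.3] qd 0.05
```

Call:
jog_arm --pt "1.5 0.9 -2.5 0 255" --pt "0 0 0 0 255"

```text
t: 24.28
tcp_pos: [0.6416, -0.1511, 0.0741]
tool_rot: [0.652, 0.758, 0.002, -0.019]
force: [-1.0, 1.2, -1.6]
finger_gap: 0.361
```

```bash
python3 w.py 4
```

```text
t 24.4833 tcp [ 64.33 -15.37   7.98] yaw 8.6 z [-0.02   0.023 -1.   ] gap 0.36010760397966984 F [-0.1 -0.2  0. ] qd 0.013
```

Target (64.4, -15.05, ~1.9).

Call:
jog_arm --pt "0.05 0.3 -3.5 0 255"

```text
t: 24.57
tcp_pos: [0.649, -0.1544, 0.0522]
tool_rot: [0.653, 0.757, 0.005, -0.007]
force: [1.1, -1.2, 1.2]
finger_gap: 0.362
```

```bash
python3 w.py 4
```

```text
t 24.7667 tcp [ 64.26 -15.09   4.5 ] yaw 8.5 z [-0.022  0.024 -0.999] gap 0.3654684374234655 F [-0.  -0.1 -0.2] qd 0.031
```

Call:
jog_arm --pt "0 0 -1.8 0 255"

```text
t: 24.85
tcp_pos: [0.6459, -0.1527, 0.0318]
tool_rot: [0.653, 0.757, 0.003, -0.012]
force: [0.8, 0.1, -0.1]
finger_gap: 0.366
```

```bash
python3 w.py 4
python3 -c "
from h import *
d=snapshot('side');cv2.imwrite('pics/s14.png',cv2.resize(d['img'][150:270,260:410],None,fx=5,fy=5,interpolation=2)[:,:,::-1])
"
```

```text
t 25.05 tcp [ 64.29 -15.13   2.83] yaw 8.5 z [-0.021  0.023 -1.   ] gap 0.3625590518572792 F [0.1 0.2 0.9] qd 0.009
```

View pics/s14.png

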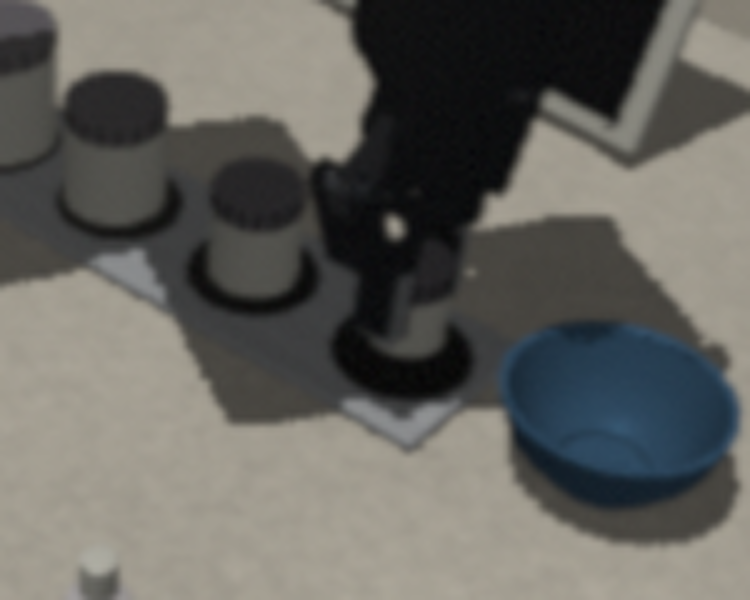

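Call:
jog_arm --pt "0.1 0.1 -0.75 0 255"

```text
t: 25.18
tcp_pos: [0.6458, -0.1511, 0.0235]
tool_rot: [0.653, 0.757, 0.003, -0.013]
force: [0.8, -0.3, 0.5]
finger_gap: 0.367
```

```bash
python3 w.py 4
```

```text
t 25.3833 tcp [ 64.43 -15.03   2.12] yaw 8.5 z [-0.02   0.023 -1.   ] gap 0.36560784558091003 F [ 0.3 -0.5 -0.5] qd 0.002
```

Call:
jog_arm --pt "0 0 -0.2 0 255"

```text
t: 25.47
tcp_pos: [0.6447, -0.1503, 0.0197]
tool_rot: [0.653, 0.758, 0.002, -0.015]
force: [0.0, 0.2, -1.4]
finger_gap: 0.362
```

```bash
python3 w.py 3
```

```text
t 25.6167 tcp [ 64.43 -15.02   1.91] yaw 8.5 z [-0.02   0.023 -1.   ] gap 0.36653940591268036 F [0.8 0.8 0.3] qd 0.003
```

Call:
jog_arm --pt "0 0 -0.15 0 255"

```text
t: 25.7
tcp_pos: [0.6445, -0.1502, 0.0185]
tool_rot: [0.653, 0.758, 0.002, -0.015]
force: [-3.0, 1.1, 14.9]
finger_gap: 0.364
```

```bash
python3 w.py 3
```

```text
t 25.85 tcp [ 64.45 -15.02   1.86] yaw 8.5 z [-0.02   0.023 -1.   ] gap 0.36488762864759733 F [-1.6  1.   5.6] qd 0.002
```

Call:
jog_arm --pt "0 0 0 0 0"

```text
t: 25.93
tcp_pos: [0.6446, -0.1503, 0.0189]
tool_rot: [0.653, 0.758, 0.002, -0.015]
force: [-0.3, 0.7, 0.1]
finger_gap: 0.489
```

```bash
python3 w.py 9
```

```text
t 26.3833 tcp [ 64.44 -15.02   1.84] yaw 8.5 z [-0.02   0.023 -1.   ] gap 1.0019951890221217 F [-1.1 -0.4  0.1] qd 0.002
```

Call:
jog_arm --pt "0 0 3.5 0 0" --pt "0 0 4 0 0" --pt "0 0 4 0 0" --pt "-2 -1.5 2 0 0" --pt "-3 -2.5 1 0 0" --pt "-3 -2.5 0 0 0" --pt "-3 -2.5 0 0 0" --pt "-3 -2.5 0 0 0" --pt "-2 -2.5 0 0 0" --pt "0 -3 0 0 0"

```text
t: 27.22
tcp_pos: [0.477, -0.3168, 0.1676]
tool_rot: [0.648, 0.762, 0.002, -0.017]
force: [0.5, -0.1, -0.3]
finger_gap: 1.002
```

Call:
jog_arm --pt "0 -3 0 0 0" --pt "0 -3 0 0 0" --pt "0 0 0 0 0"

```text
t: 27.47
tcp_pos: [0.4744, -0.3856, 0.1689]
tool_rot: [0.65, 0.76, 0.001, -0.014]
force: [0.8, 0.1, -0.3]
finger_gap: 1.005
```

```bash
python3 w.py 4
python3 - <<'E'
from h import *
D=snapshot('top');cv2.imwrite('pics/t6.png',cv2.resize(D['img'][130:260,130:390],None,fx=3,fy=3,interpolation=2)[:,:,::-1])
pickle.dump(D,open('t.pkl','wb'))
d=snapshot('side');cv2.imwrite('pics/s15.png',cv2.resize(d['img'][120:270,210:410],None,fx=4,fy=4,interpolation=2)[:,:,::-1]);pickle.dump(d,open('s.pkl','wb'))
i=D['img'].astype(int);m=i.mean(2)
mask=(i[...,2]>=i[...,0]-1)&(m>90)&(m<140)
mask=cv2.morphologyEx(mask.astype(np.uint8),cv2.MORPH_OPEN,np.ones((5,5)))
for k in blobs(mask,40,1200):
    e=cv2.fitEllipse(k)
    if 200<e[0][0]<340 and 140<e[0][1]<200: print(np.round(e[0],1),np.round(e[1],1),[onz(D,[e[0]],z)[0].round(4)[:2] for z in(.073,.065,.057,.049)])
E
```

```text
t 27.6667 tcp [ 47.39 -37.76  16.79] yaw 9.2 z [-0.025  0.027 -0.999] gap 1.003942691158422 F [-0.4  1.5 -0.7] qd 0.018
[300.  176.6] [14.1 19.4] [array([ 0.6015, -0.1058]), array([ 0.6028, -0.1069]), array([ 0.604 , -0.1079]), array([ 0.6053, -0.109 ])]
[229.2 174.4] [18.4 20.3] [array([0.6098, 0.0851]), array([0.6111, 0.0856]), array([0.6125, 0.0862]), array([0.6138, 0.0867])]
[257.  170.8] [16.2 17.1] [array([0.6186, 0.0101]), array([0.62, 0.01]), array([0.6214, 0.0099]), array([0.6228, 0.0098])]
[287. 167.] [12.7 12.9] [array([ 0.6281, -0.0711]), array([ 0.6296, -0.0719]), array([ 0.6311, -0.0727]), array([ 0.6326, -0.0735])]
[315.6 161.6] [ 7.  10.1] [array([ 0.6423, -0.1497]), array([ 0.6439, -0.1512]), array([ 0.6455, -0.1526]), array([ 0.6471, -0.1541])]
```

View pics/t6.png

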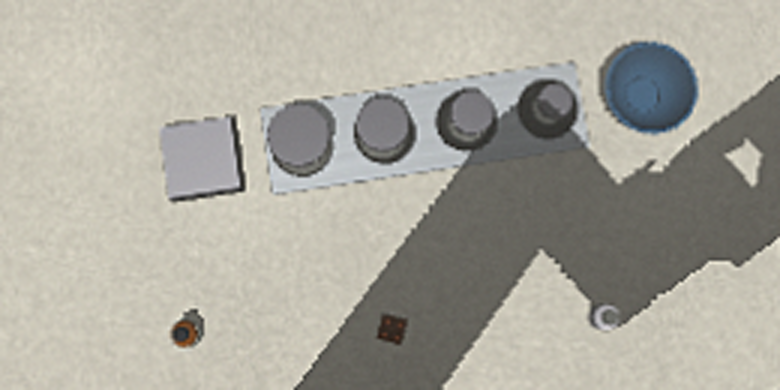

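View pics/s15.png

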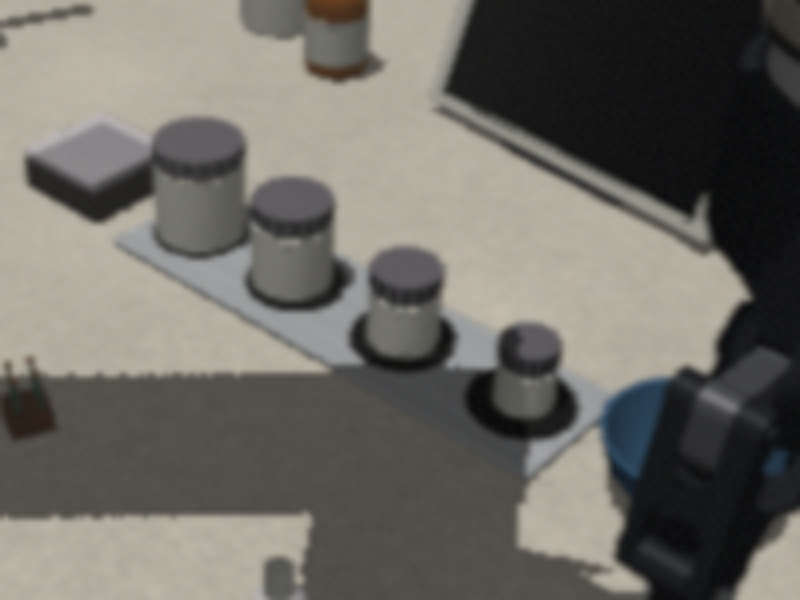

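```bash
python3 - <<'E'
from h import *
st();print(sign_off())
E
```

```text
t 27.7667 tcp [ 47.43 -37.71  16.81] yaw 9.2 z [-0.025  0.027 -0.999] gap 0.9999490999118334 F [ 0.5 -0.4 -0.2] qd 0.006
the job is handed in; nothing more can be done
None
```

All four jars stand upright on the pads in size order, with the smallest on pad 4 next to the bowl and the largest on pad 1. I handed the job in at about 27.8 s with the gripper open and clear of everything.

**Centring:** in the last top view, jars b, c and d are 1.4 to 2.4 mm from their pad centres by mask fit. Jar a is about 1 mm off, but I read its lid centre by eye because the arm's shadow spoiled the mask fit. The last side view shows all four upright. The bowl looks unmoved in the top view, to about one pixel by eye.

**What disagreed or went less well:**
- **Heights:** measured from two views, jar and pad heights came out 2 to 5 mm lower than the text gives. I put this down to the side camera.
- **Tool tilt:** the tool tilted by up to about 4° during the moves. It was about 3° for jar d and about 1° for each of the others when I set them down.
- **Contact force:** the wrist force peaked at about 44 N for a moment when the jar c was set down, with the load going through the held jar. The limit is 120 N at the wrist, and 40 N for the arm or the gripper's body pressing on something.

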